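Pack the field service box

TASK

Pack the wooden box for a field trip with the rover: lift the lipped end of its lid over the lip, slide the lid out of its grooves and lay it on the bench. The closed parts boxes look alike, so weigh each in the hand: those at least half full, 420 g or more, go upright side by side into the wooden box, lighter ones stand in the blue bin for refilling. Then slide the lid back into its grooves until it meets the stop and lies flat behind the lip, and leave the other things on the bench alone.

Things in the scene. Friction and masses are not known exactly. Their poses are not given: they have to be found in the camera images.
- case: Plywood slide-lid box, fixed, 312 mm long (its x) by 153 mm wide (its y). Origin: centre of its underside; z up; +x points to the lip end, on the robot's left. Inside 288 x 125 mm, floor at z = 8 mm. The lid lies on ledges at z = 90 mm (tops of the 14 mm side walls and the lip end's wall), between side cheeks 141 mm apart, up to z = 102 mm all along. The bench on its robot side is free.
- lip (a point): Top middle of the box's lip, at box x = 153, z = 95 mm: a strip 5 mm high and 6 mm thick across the front end, standing on the ledge; its inner face at box x = 150 mm blocks the closed lid.
- stop (a point): Inner face of the rear stop, middle, at box x = -150, z = 99 mm; its top is at z = 108 mm. Pushed home, the lid's rear edge meets it.
- rails (a point): Midway between the front ends of the two rails, at box x = -20, z = 102 mm (the rails' underside; their top is at 108 mm). The rails cover the lid's long edges only from box x = -156 to -20 mm, and do not overhang the inside (125 mm clear between them).
- lid: Loose plywood lid, 295 (its x) x 135 (its y) x 6 mm, 250 g; closed at the start. Origin: centre of its underside; z up; +x is the end behind the lip. It has 6 mm of play under the rails: raise the grip 6 to 8 mm and its front clears the lip; slid 132 mm or more to the box's +x it clears the rails and lifts off. Closed, its origin lies at box x = y = 0 within 3 mm, z = 90 mm.
- grip (a point): Middle of the lid's wooden grip strip, 18.5 mm above the lid's underside: it runs along the lid's x on its top, centred, 110 mm long, 18 mm thick, 25 mm high (z = 6 to 31 mm of the lid).
- box_1: Closed black parts box: 105 mm long (its x), 58 mm wide (its y), body 45 mm high, carrying ridge on top along its x, 80 mm long, 18 mm thick, z = 45 to 73 mm. Origin: centre of its underside; z up. Empty it weighs about 170 g, full about 670 g, anything between; half full is 420 g (within 50 g of that either place will do). Three or four boxes are present on the bench; absent ones have no pose.
- bin: Open blue plastic bin, fixed to the bench, 298 mm (its x) by 150 mm (its y). Origin: centre of its underside; z up. Inside 288 x 140 mm, floor 4 mm thick, walls 75 mm high, the front wall (-x) 44 mm. Like the wooden box it takes four parts boxes side by side, their length across it (along its y).
- box_2: Another closed parts box, the same in shape and size, its weight unknown.
- box_3: Another closed parts box, the same in shape and size, its weight unknown.
- box_4: Another closed parts box, the same in shape and size, its weight unknown.
- lidar: Bystander: laser scanner, upright cylinder 102 mm across, 72 mm high, origin under its centre. Leave it alone.
- camera: Bystander: black camera, 75 x 170 x 68 mm with a 40 mm lens to its -y, origin under its centre. Leave it alone.
- screwdriver: Bystander: screwdriver 200 mm long lying on the bench, near the robot's base. Leave it alone.
Not all that is in view belongs to the job. Leave any yellow look-alike of the box_4 alone.

How it is judged (in metres and radians):
On the way:
1. the lid is off the box and down on the bench (height (world z) of lid below 0.05 m), for 0.2 s.
At the end, for the whole second after the job is handed in: Each parts box present stands upright on the floor of the wooden box, pressing on it with over 3.63 N (370 g), or of the blue bin, with under 4.61 N (470 g). The lid lies home: centred on the wooden box within 5 mm, flat, down on its ledges behind the lip within 2 mm. All at rest (((x of box_1 in the frame of case between -0.12 and 0.12 m and y of box_1 in the frame of case between -0.04 and 0.04 m and z of box_1 in the frame of case between 0 and 0.013 m and contact force between box_1 and case above 3.63 N) or (x of box_1 in the frame of bin between -0.12 and 0.12 m and y of box_1 in the frame of bin between -0.055 and 0.055 m and z of box_1 in the frame of bin between -0.005 and 0.009 m and contact force between box_1 and bin below 4.61 N)) and angle between each of box_1, box_2, box_3, box_4's own z axis and vertical below 0.1 rad and linear speed of each of box_1, box_2, box_3, box_4, lid below 0.02 m/s and ((x of box_2 in the frame of case between -0.12 and 0.12 m and y of box_2 in the frame of case between -0.04 and 0.04 m and z of box_2 in the frame of case between 0 and 0.013 m and contact force between box_2 and case above 3.63 N) or (x of box_2 in the frame of bin between -0.12 and 0.12 m and y of box_2 in the frame of bin between -0.055 and 0.055 m and z of box_2 in the frame of bin between -0.005 and 0.009 m and contact force between box_2 and bin below 4.61 N)) and ((x of box_3 in the frame of case between -0.12 and 0.12 m and y of box_3 in the frame of case between -0.04 and 0.04 m and z of box_3 in the frame of case between 0 and 0.013 m and contact force between box_3 and case above 3.63 N) or (x of box_3 in the frame of bin between -0.12 and 0.12 m and y of box_3 in the frame of bin between -0.055 and 0.055 m and z of box_3 in the frame of bin between -0.005 and 0.009 m and contact force between box_3 and bin below 4.61 N)) and ((x of box_4 in the frame of case between -0.12 and 0.12 m and y of box_4 in the frame of case between -0.04 and 0.04 m and z of box_4 in the frame of case between 0 and 0.013 m and contact force between box_4 and case above 3.63 N) or (x of box_4 in the frame of bin between -0.12 and 0.12 m and y of box_4 in the frame of bin between -0.055 and 0.055 m and z of box_4 in the frame of bin between -0.005 and 0.009 m and contact force between box_4 and bin below 4.61 N)) and x of lid in the frame of case between -0.005 and 0.005 m and y of lid in the frame of case between -0.005 and 0.005 m and z of lid in the frame of case between 0.085 and 0.092 m and angle between lid's own z axis and vertical below 0.012 rad and angle between the x axis of lid and the x axis of case, either way round below 0.05 rad); the robot touches nothing.
It fails at once if a bystander (laser scanner, camera or screwdriver) is moved by more than 25 mm (distance of any of lidar, camera, screwdriver from where it was at the start of the episode above 0.025 m).
Of box_1, box_2, box_3, box_4 only 3 to 4 are there at a start; the rules pass over those that are not, and their reading is None.
At some moment in a run one of box_1, box_2, box_3, box_4 may be knocked a few centimetres aside while the robot is not near it.
Once in a run the grip may slacken for a moment while it holds something.
It also fails if it takes over 210 s, if anything falls off the work surface, if the arm or the gripper's body presses on something with over 40 N, if the wrist force passes 120 N, or if a joint passes its speed limit or range.

ROBOT

A 6-joint arm with a two-finger parallel gripper is mounted at the origin on the work surface. World frame = base frame: x ahead of the robot, y to its left, z up, the work surface at z = 0. Lengths are in mm, angles in rad, forces in N, time in s.
With the tool pointing down it reaches from about 325 to 900 mm from the base axis. Payload 6.1 kg.
Tool frame: the origin (TCP) lies midway between the tips of the shut fingers; the grasp point (between the pads) lies pinch_z behind it (pinch_z is the distance from the TCP to the grasp point, in mm); z points along the fingers, y is the direction in which the jaws open and shut (so a half turn about z gives the same grasp; the last joint's range is limited). The gripper opens to 87 mm and grips with 3 to 60 N. Pads are 19 mm wide; open, the fingers measure 117 mm over their backs; the gripper's body (75 mm by 190 mm) begins 51 mm behind the grasp point.
Start: joints at [1.021, 0.22, 1.526, -0, 1.395, -0.126], TCP at [257.014, 569.701, 222.538] pointing down, gripper open.
Joint ranges: [-2.98, 2.98], [-0.91, 2.08], [0.09, 2.57], [-1.24, 4.39], [0.2, 2.65], [-2.68, 2.68]. Speed limits (rad/s): [2.57, 2.57, 3.01, 3.14, 3.14, 3.14].

INTERFACE

Orientations are given as a unit quaternion [x, y, z, w].
In Python, from cell import read_state, capture, camera_model, job_done, pinch_z gives the robot as it stands.
- The arm moves only by the tool servo_tool, never from a script. Its argument "deltas" is a list of rows, each a list of 3 entries, a list of its own where there are three numbers: the shift along the tool's x, y, z in m, then the turn, a rotation vector about the tool's x, y, z in rad, then the closure, from -1 (fully open) to 1 (shut), so that 0 is half open. A call has exactly 10 rows; each row is the pose to reach, as a shift and turn from the pose measured when the call began, along the tool's axes at that moment; what a row does not reach only later rows make up. A row lasts 1/8 s, in which the tool goes at most 62.5 mm and 10.7 degrees, less where a joint would pass 70% of its speed; a pose out of reach is approached as far as the arm can. A call with a gripper value outside its range is refused whole. The fingers move at their own pace and stop on an object; the grip force is fixed at half the most. Time passes only in rows, so rows that repeat a pose let the fingers close, or fill a call up. It gives the time, the measured TCP pose, the force and the opening at its end, in the units of the state.
- read_state(): the state, without advancing time (a new reading comes with each control period).
- capture(name): name is "scene" or "top"; returns the picture (420x560x3 uint8, red, green, blue); there is no depth.
- camera_model(name): a dict with "fovy" (degrees; the focal length in pixels is half the picture's height over the tangent of half this angle, whatever the lens; pixels are square), "cx", "cy" (the principal point, pixels), "cam_to_world" (4x4, takes a point from camera to world coordinates). Camera axes: x right, y down, z forward; pixel columns grow to the right and rows downward; lengths in mm; the calibration is good to about 2 mm. A picture is of the moment at which its call begins. camera_model takes no time and is no camera call.
- job_done(): hands the job in, once; it reports no verdict.
The state is a dict: "t": time; "joints": joint angles; "dq": joint speeds; "tau": joint torques, N m; "tool_pos": TCP position; "orientation": TCP orientation; "wrist_force": force on the tool from outside, world axes, zero at the start; "torque": the same for the moment, N m; "width": finger opening in mm.
Only numpy, scipy, OpenCV 4.12 (cv2) and the standard library are available. Lean on these libraries where they do the work, as an engineer would, in place of code of your own. Each camera call takes 0.05 s, during which the arm holds its last target.

## Working session

There is one attempt and no reset: what is moved stays moved. The work goes in short steps, Python scripts to look and compute and a tool call to move; the robot and the scene stay as the last step left them, time stands still between calls to the robot, and variables do not carry over. Pictures are saved under pics/ and viewed, and the job is handed in when it is done.

Besides the shell and the picture viewer there is one more tool, called as name(argument=value, ...), one argument or row to a line, values as JSON. servo_tool: Moves the arm, as the interface text tells. Its arguments: {"type":"object","properties":{"deltas":{"type":"array","items":{"type":"array"}}},"required":["deltas"]}

```bash
mkdir -p pics; ls; python3 - <<'E'
from cell import *
import cv2, numpy as np
print(read_state(), pinch_z)
for n in ("scene","top"):
    im=capture(n); cv2.imwrite(f"pics/{n}0.png",im[:,:,::-1]); print(n,camera_model(n))
E
```

```text
pics
{'t': 0.0, 'joints': array([ 1.02088064e+00,  2.21235158e-01,  1.52761144e+00, -2.87569687e-05,
        1.39471413e+00, -1.26105543e-01]), 'dq': array([ 0.00132269,  0.00141059,  0.00151408, -0.00120643, -0.00118316,
       -0.00128033]), 'tau': array([-8.31293733e-05, -4.94613147e+01, -3.87382007e+01,  7.00542703e-02,
        5.71635563e-02, -1.29434238e-04]), 'tool_pos': array([256.70731883, 569.15836265, 221.43150051]), 'orientation': array([ 2.10320161e-01,  9.77632069e-01, -9.33050258e-04, -3.12964715e-04]), 'wrist_force': array([ 0.54290476, -0.03943955, -0.05368694]), 'torque': array([-0.02415482, -0.03570722, -0.04524281]), 'width': 86.887587720634} 18.700000000000003
scene {'fovy': 47.45835139044724, 'cx': 283.3005789452557, 'cy': 206.36867877548636, 'cam_to_world': array([[-7.45136045e-01,  4.43007422e-01, -4.98514491e-01,
         1.30903004e+03],
       [ 6.66783927e-01,  5.09550123e-01, -5.43836250e-01,
         7.33826755e+02],
       [ 1.30946247e-02, -7.37633443e-01, -6.75074392e-01,
         1.12572841e+03],
       [ 0.00000000e+00,  0.00000000e+00,  0.00000000e+00,
         1.00000000e+00]])}
top {'fovy': 42.4824116773588, 'cx': 279.56303531535565, 'cy': 210.59153316312404, 'cam_to_world': array([[-1.79762828e-02, -9.94958585e-01,  9.86623873e-02,
         4.10315183e+02],
       [-9.99837994e-01,  1.77981748e-02, -2.68515500e-03,
        -9.70509156e+01],
       [ 9.15607609e-04, -9.86946725e-02, -9.95117341e-01,
         1.55099917e+03],
       [ 0.00000000e+00,  0.00000000e+00,  0.00000000e+00,
         1.00000000e+00]])}
```

View pics/top0.png

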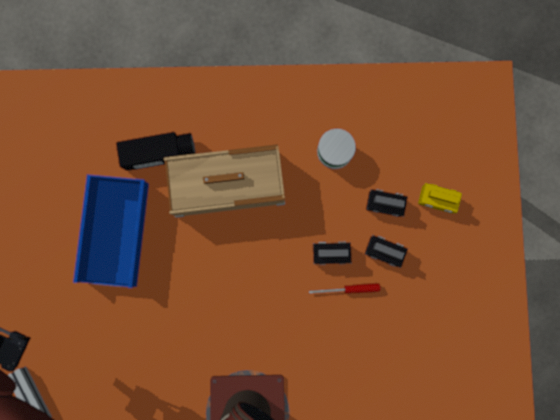

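View pics/scene0.png

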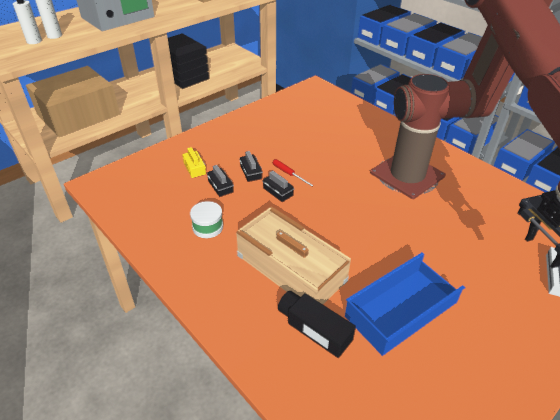

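```bash
cat > h.py <<'E'
from cell import *
import cv2, numpy as np
from scipy.spatial.transform import Rotation as R
CM={n:camera_model(n) for n in ("scene","top")}
def ray(n,u,v):
    c=CM[n]; f=210/np.tan(np.radians(c["fovy"]/2)); T=c["cam_to_world"]
    return T[:3,3], T[:3,:3]@np.array([(u-c["cx"])/f,(v-c["cy"])/f,1])
def onz(n,u,v,z):
    o,d=ray(n,u,v); return o+d*(z-o[2])/d[2]
def proj(n,p):
    c=CM[n]; f=210/np.tan(np.radians(c["fovy"]/2)); T=c["cam_to_world"]
    q=T[:3,:3].T@(np.array(p,float)-T[:3,3]); return np.array([c["cx"]+f*q[0]/q[2],c["cy"]+f*q[1]/q[2]])
def tri(u1,v1,u2,v2):
    o1,d1=ray("scene",u1,v1);o2,d2=ray("top",u2,v2)
    s=np.linalg.lstsq(np.c_[d1,-d2],o2-o1,rcond=None)[0]
    a=o1+d1*s[0];b=o2+d2*s[1]; return (a+b)/2,np.linalg.norm(a-b)
def snap(n,tag,crop=None,k=4):
    im=capture(n); cv2.imwrite(f"pics/{n}_{tag}_full.png",im[:,:,::-1])
    if crop: 
        a,b,c,d=crop; cv2.imwrite(f"pics/{n}_{tag}.png",cv2.resize(im[b:d,a:c,::-1],None,fx=k,fy=k,interpolation=cv2.INTER_CUBIC))
    return im
E
python3 - <<'E'
from h import *
im=cv2.imread("pics/top0.png"); s=cv2.imread("pics/scene0.png")
def cr(i,a,b,c,d,k,f): cv2.imwrite(f,cv2.resize(i[b:d,a:c],None,fx=k,fy=k,interpolation=cv2.INTER_CUBIC))
cr(im,155,135,295,225,5,"pics/c1.png"); cr(im,300,180,420,275,5,"pics/c2.png"); cr(im,70,170,155,295,4,"pics/c3.png"); cr(s,230,195,360,305,5,"pics/c4.png")
E
```

```text
(no output)
```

View pics/c1.png

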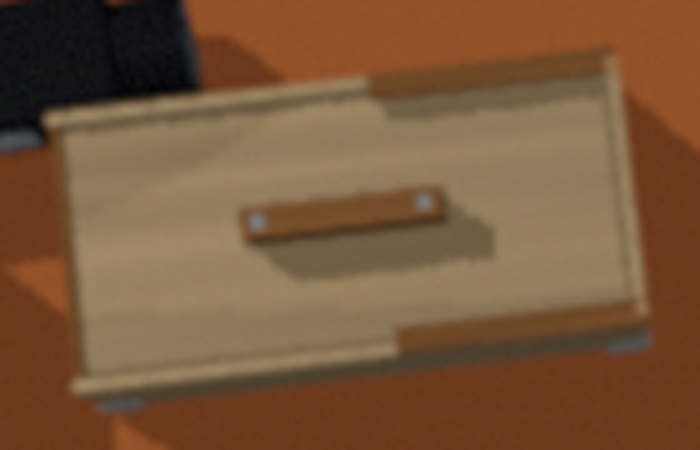

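View pics/c2.png

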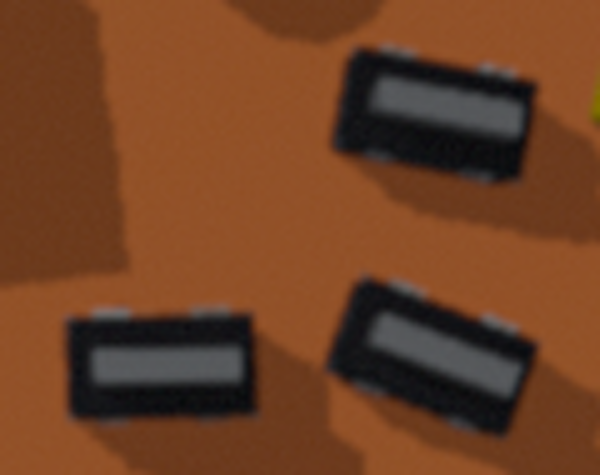

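View pics/c3.png

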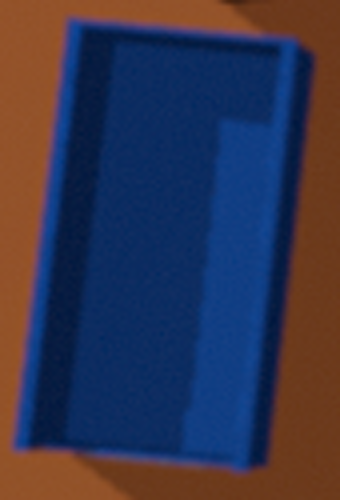

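View pics/c4.png

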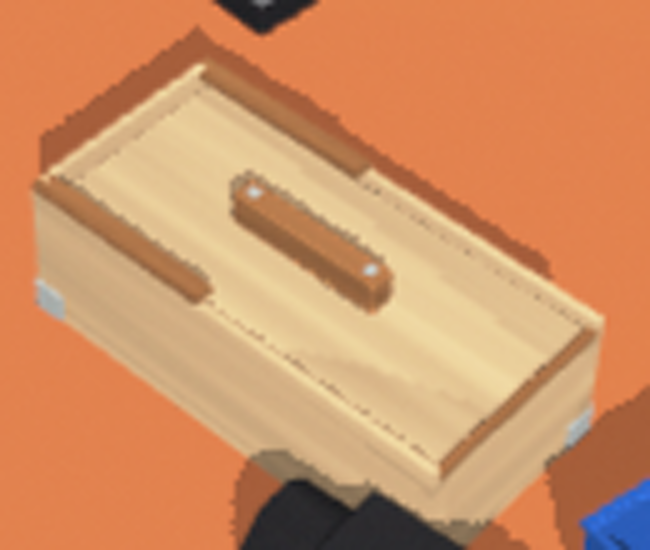

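```bash
python3 - <<'E'
from h import *
def T(u,v,k,a,b,z,n="top"): return onz(n,(u+.5)/k-.5+a,(v+.5)/k-.5+b,z)
g=[T(u,v,5,155,135,121) for u,v in [(240,210),(441,187),(446,217),(247,243)]]
c=[T(u,v,5,155,135,z) for u,v,z in [(45,114,102),(614,48,108),(647,312,108),(75,395,102)]]
print(np.round(g,1)); print(np.mean(g,0), np.linalg.norm(g[0]-g[1]),np.linalg.norm(g[1]-g[2]))
print(np.round(c,1)); print(np.mean(c,0),np.linalg.norm(c[0]-c[1]),np.linalg.norm(c[3]-c[2]),np.linalg.norm(c[1]-c[2]),np.linalg.norm(c[0]-c[3]))
d=lambda a,b:np.degrees(np.arctan2(*(a-b)[[1,0]]))
print("grip ang",d(g[0],g[1]),d(g[3],g[2]),"case",d(c[0],c[1]),d(c[3],c[2]))
gs=[T(u,v,5,230,195,121,"scene") for u,v in [(252,192),(371,270)]]
gt=[T(u,v,5,155,135,121) for u,v in [(424,203),(257,222)]]
print("screws",np.round(gs,1),np.round(gt,1), np.mean(gs,0),np.mean(gt,0))
cs=[T(u,v,5,230,195,z,"scene") for u,v,z in [(201,65,108),(35,185,108),(440,475,102),(604,320,102)]]
print(np.round(cs,1),np.mean(cs,0))
b=[T(u,v,4,70,170,z) for u,v,z in [(68,20,75),(298,40,75),(262,468,44),(15,448,44)]]
print("bin",np.round(b,1),np.mean(b,0),[np.linalg.norm(b[i]-b[(i+1)%4]) for i in range(4)])
im=cv2.imread("pics/top0.png").astype(int)
hsv=cv2.cvtColor(im.astype(np.uint8),cv2.COLOR_BGR2HSV)
m=((hsv[...,1]<70)&(hsv[...,2]>60)).astype(np.uint8)
m[:,:305]=0;m[:190]=0;m[270:]=0;m[:,415:]=0
for q in cv2.findContours(m,0,1)[0]:
    if cv2.contourArea(q)>60:
        (x,y),wh,a=cv2.minAreaRect(q); bx=cv2.boxPoints(((x,y),wh,a)); P=np.array([onz("top",u,v,73) for u,v in bx])
        L=[P[i]-P[(i+1)%4] for i in range(4)];l=max(L,key=np.linalg.norm)
        print("box",round(x,1),round(y,1),np.round(onz("top",x,y,73),1),[round(np.linalg.norm(e)) for e in L[:2]],"ang",round(np.degrees(np.arctan2(l[1],l[0])),1))
E
```

```text
[[647.2 103.4 121. ]
 [657.7  -4.3 121. ]
 [641.4  -6.8 121. ]
 [629.3  99.7 121. ]]
[643.89866944  47.99270171 121.        ] 108.2148453028839 16.484581703493728
[[ 705.1  211.9  102. ]
 [ 734.7  -98.3  108. ]
 [ 589.9 -113.5  108. ]
 [ 551.1  195.3  102. ]]
[645.21133525  48.83992044 105.        ] 311.73851283566603 311.31734994002187 145.62186075755707 154.81881709080676
grip ang 95.5903604346444 96.50946061230144 case 95.46508843063562 97.15727252290925
screws [[651.6   4.4 121. ]
 [641.7  95.2 121. ]] [[649.2   4.9 121. ]
 [640.5  94.3 121. ]] [646.65514131  49.7864686  121.        ] [644.86819959  49.59882592 121.        ]
[[ 593.4 -109.6  108. ]
 [ 736.7  -94.4  108. ]
 [ 703.4  214.5  102. ]
 [ 555.7  198.2  102. ]] [647.29381391  52.15423101 105.        ]
bin [[666.  430.1  75. ]
 [649.2 271.2  75. ]
 [355.7 301.8  44. ]
 [372.5 472.7  44. ]] [510.87538669 368.96172065  59.5       ] [np.float64(159.77619243188698), np.float64(296.7143945775119), np.float64(171.67203065113858), np.float64(298.193907573237)]
box 332.5 253.0 [ 438.  -243.3   73. ] [79, 16] ang 89.0
box 388.5 250.5 [ 442.1 -396.4   73. ] [18, 82] ang 67.6
box 389.1 200.9 [ 578.3 -403.2   73. ] [18, 80] ang 78.2
```

```bash
cat >> h.py <<'E'
def st():
    s=read_state(); Rm=R.from_quat(s["orientation"]); y=Rm.as_matrix()[:,1]; z=Rm.as_matrix()[:,2]
    print("t",round(s["t"],2),"pos",np.round(s["tool_pos"],1),"jaw",round(np.degrees(np.arctan2(y[1],y[0])),2),"tilt",np.round(z[:2],4),"F",np.round(s["wrist_force"],2),"w",round(s["width"],1),"q",np.round(s["joints"],2))
    return s
def to(x,y,z,jaw):
    "relative move (m, rad in tool axes) to pointing-down pose with jaw axis at angle jaw (deg)"
    s=st(); Rm=R.from_quat(s["orientation"])
    a=np.radians(jaw); Y=np.array([np.cos(a),np.sin(a),0]);Z=np.array([0,0,-1.]);X=np.cross(Y,Z)
    Rt=R.from_matrix(np.c_[X,Y,Z])
    print("shift",np.round(Rm.inv().apply(np.array([x,y,z])-s["tool_pos"])/1000,4),"turn",np.round((Rm.inv()*Rt).as_rotvec(),4))
E
python3 -c "
from h import *
to(645.5,49.5,200,6)"
```

```text
t 0.1 pos [256.7 569.2 221.5] jaw 65.72 tilt [-0.0009 -0.0015] F [-0.12 -0.17  0.7 ] w 87.0 q [ 1.02  0.22  1.53 -0.    1.39 -0.13]
shift [-0.5681 -0.3138  0.022 ] turn [-1.7000e-03  7.0000e-04  1.0423e+00]
```

servo_tool(
  deltas=[
    [[-0.04,-0.022,0.002],[0,0,0.08],-0.6],
    [[-0.09,-0.05,0.004],[0,0,0.17],-0.6],
    [[-0.14,-0.078,0.006],[0,0,0.26],-0.6],
    [[-0.19,-0.106,0.008],[0,0,0.35],-0.6],
    [[-0.24,-0.134,0.01],[0,0,0.45],-0.6],
    [[-0.29,-0.162,0.012],[0,0,0.54],-0.6],
    [[-0.34,-0.19,0.014],[0,0,0.63],-0.6],
    [[-0.39,-0.218,0.016],[0,0,0.72],-0.6],
    [[-0.43,-0.24,0.018],[0,0,0.8],-0.6],
    [[-0.46,-0.255,0.02],[0,0,0.86],-0.6],
  ],
)

```text
t: 1.35
tool_pos: [571.9, 145.5, 201.3]
orientation: [0.6, 0.8, -0.001, -0.0]
wrist_force: [-0.7, -1.0, -0.3]
width: 69.8
```

```bash
python3 -c "
from h import *
to(645.5,49.5,150,6)"
```

```text
t 1.35 pos [571.9 145.5 201.3] jaw 16.22 tilt [-0.0017 -0.0017] F [-0.7  -1.04 -0.29] w 69.8 q [ 0.12  0.15  1.64 -0.    1.35 -0.17]
shift [-0.1127  0.044   0.0513] turn [-0.002   0.0014  0.1784]
```

servo_tool(
  deltas=[
    [[-0.03,0.012,0.005],[0,0,0.05],-0.4],
    [[-0.06,0.023,0.02],[0,0,0.1],-0.4],
    [[-0.09,0.035,0.035],[0,0,0.15],-0.4],
    [[-0.1127,0.044,0.05],[-0.002,0.001,0.178],-0.4],
    [[-0.1127,0.044,0.05],[-0.002,0.001,0.178],-0.4],
    [[-0.1127,0.044,0.05],[-0.002,0.001,0.178],-0.4],
    [[-0.1127,0.044,0.05],[-0.002,0.001,0.178],-0.4],
    [[-0.1127,0.044,0.05],[-0.002,0.001,0.178],-0.4],
    [[-0.1127,0.044,0.05],[-0.002,0.001,0.178],-0.4],
    [[-0.1127,0.044,0.05],[-0.002,0.001,0.178],-0.4],
  ],
)

```text
t: 2.6
tool_pos: [645.5, 49.7, 151.6]
orientation: [0.669, 0.743, -0.0, 0.0]
wrist_force: [0.1, -0.5, 1.0]
width: 60.8
```

```bash
python3 -c "
from h import *
to(645.5,49.5,100,6)
snap('scene','a',(220,120,360,300),4)
snap('top','a',(150,120,300,230),5)"
```

```text
t 2.6 pos [645.5  49.7 151.6] jaw 6.05 tilt [ 0.0004 -0.0004] F [ 0.13 -0.46  1.03] w 60.8 q [-0.04  0.33  1.53 -0.    1.28 -0.15]
shift [-0.0002 -0.0001  0.0516] turn [0.0004 0.0005 0.0008]
```

View pics/scene_a.png

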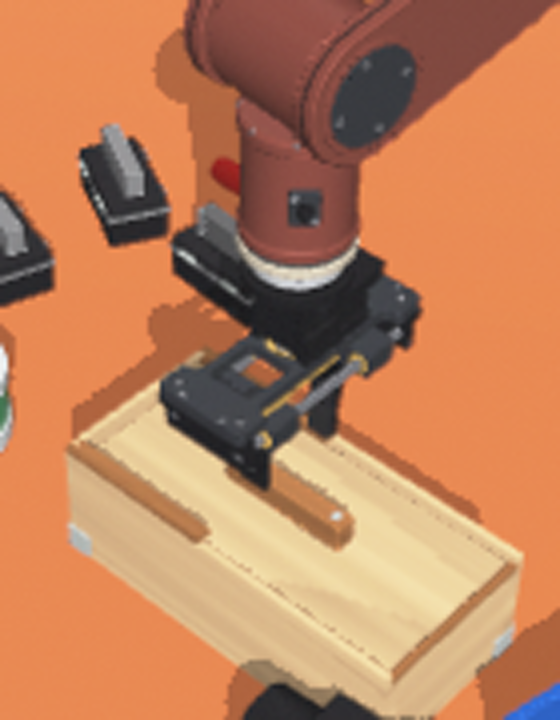

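The gripper straddles the grip strip (strip at about crop pixel (300,495)), so I descend and grip.

servo_tool(
  deltas=[
    [[0,0,0.015],[0,0,0],-0.4],
    [[0,0,0.03],[0,0,0],-0.4],
    [[0,0,0.045],[0,0,0],-0.4],
    [[0,0,0.053],[0,0,0],-0.4],
    [[0,0,0.053],[0,0,0],-0.4],
    [[0,0,0.053],[0,0,0],0.2],
    [[0,0,0.053],[0,0,0],0.8],
    [[0,0,0.053],[0,0,0],1],
    [[0,0,0.053],[0,0,0],1],
    [[0,0,0.053],[0,0,0],1],
  ],
)

```text
t: 3.95
tool_pos: [645.5, 49.6, 98.5]
orientation: [0.669, 0.743, -0.0, 0.0]
wrist_force: [-1.7, -0.4, 0.6]
width: 19.0
```

```bash
python3 -c "
from h import *
st()"
```

```text
t 3.95 pos [645.5  49.6  98.5] jaw 6.03 tilt [ 0.0002 -0.0004] F [-1.67 -0.36  0.61] w 19.0 q [-0.04  0.38  1.57 -0.    1.19 -0.15]
```

servo_tool(
  deltas=[
    [[0,0,0],[0,0,0],1],
    [[0,0,0],[0,0,0],1],
    [[0,0,-0.002],[0,0,0],1],
    [[0,0,-0.004],[0,0,0],1],
    [[0,0,-0.006],[0,0,0],1],
    [[0,0,-0.007],[0,0,0],1],
    [[0,0,-0.007],[0,0,0],1],
    [[0,0,-0.007],[0,0,0],1],
    [[0,0,-0.007],[0,0,0],1],
    [[0,0,-0.007],[0,0,0],1],
  ],
)

```text
t: 5.2
tool_pos: [645.4, 49.5, 104.7]
orientation: [0.669, 0.743, -0.0, 0.0]
wrist_force: [5.0, -0.8, -13.4]
width: 17.8
```

```bash
python3 -c "
from h import *
st()
snap('scene','b',(220,180,360,300),5)"
```

```text
t 5.2 pos [645.4  49.5 104.7] jaw 6.03 tilt [-0.0002 -0.0003] F [  4.95  -0.85 -13.45] w 17.8 q [-0.04  0.38  1.57 -0.    1.2  -0.15]
```

View pics/scene_b.png

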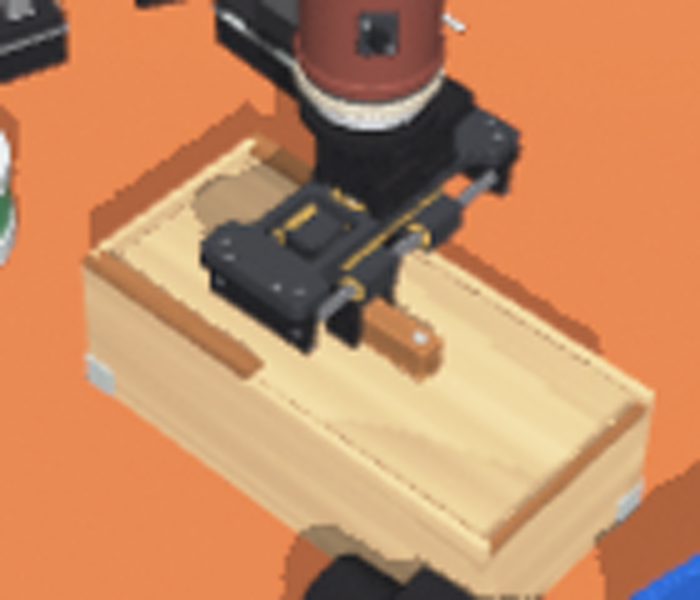

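servo_tool(
  deltas=[
    [[0.006,0,0],[0,0,0],1],
    [[0.012,0,0],[0,0,0],1],
    [[0.02,0,0],[0,0,0],1],
    [[0.028,0,0],[0,0,0],1],
    [[0.036,0,0],[0,0,0],1],
    [[0.044,0,0],[0,0,0],1],
    [[0.052,0,0],[0,0,0],1],
    [[0.06,0,0],[0,0,0],1],
    [[0.06,0,0],[0,0,0],1],
    [[0.06,0,0],[0,0,0],1],
  ],
)

```text
t: 6.5
tool_pos: [639.1, 110.0, 104.9]
orientation: [0.669, 0.743, 0.0, -0.0]
wrist_force: [0.1, 2.9, -5.2]
width: 17.6
```

```bash
python3 -c "
from h import *
st()
snap('scene','c',(220,180,360,300),5)"
```

```text
t 6.5 pos [639.1 110.  104.9] jaw 6.05 tilt [-0.      0.0007] F [ 0.11  2.94 -5.24] w 17.6 q [ 0.05  0.38  1.56  0.    1.2  -0.06]
```

View pics/scene_c.png

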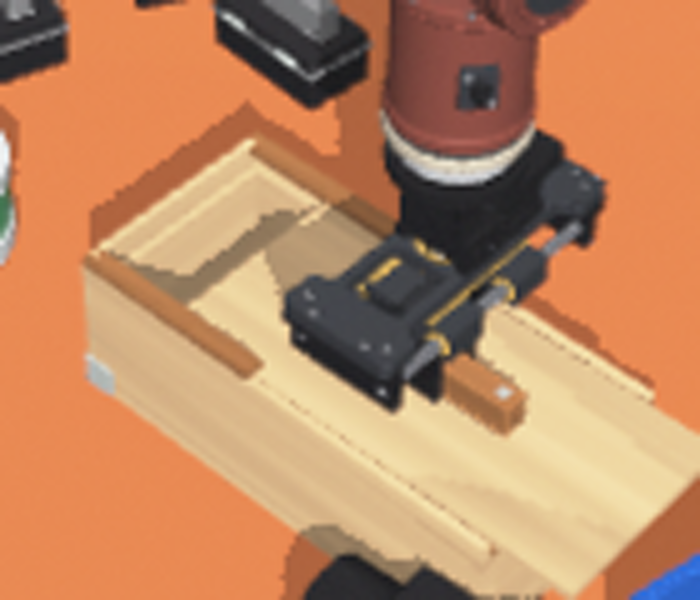

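The lid slides out over the lip (its free end at about crop pixel (690,470)). I carry on.

servo_tool(
  deltas=[
    [[0.008,0,0],[0,0,0],1],
    [[0.018,0,0],[0,0,0],1],
    [[0.03,0,0],[0,0,0],1],
    [[0.042,0,0],[0,0,0],1],
    [[0.054,0,0],[0,0,0],1],
    [[0.066,0,0],[0,0,0],1],
    [[0.078,0,0],[0,0,0],1],
    [[0.085,0,0],[0,0,0],1],
    [[0.085,0,0],[0,0,0],1],
    [[0.085,0,0],[0,0,0],1],
  ],
)

```text
t: 7.8
tool_pos: [630.3, 194.0, 105.0]
orientation: [0.669, 0.743, 0.0, -0.0]
wrist_force: [-0.1, 0.4, -2.8]
width: 18.0
```

servo_tool(
  deltas=[
    [[0,0,-0.005],[0,0,0],1],
    [[0,0,-0.015],[0,0,0],1],
    [[0,0,-0.03],[0,0,0],1],
    [[0,0,-0.045],[0,0,0],1],
    [[0,0,-0.06],[0,0,0],1],
    [[0,0,-0.07],[0,0,0],1],
    [[0,0,-0.07],[0,0,0],1],
    [[0,0,-0.07],[0,0,0],1],
    [[0,0,-0.07],[0,0,0],1],
    [[0,0,-0.07],[0,0,0],1],
  ],
)

```text
t: 9.05
tool_pos: [629.9, 194.0, 174.3]
orientation: [0.669, 0.743, -0.0, -0.0]
wrist_force: [0.9, 0.1, -2.1]
width: 17.7
```

```bash
python3 -c "
from h import *
to(440,40,150,6)
snap('scene','d',(200,120,360,300),4)"
```

```text
t 9.05 pos [629.9 194.  174.3] jaw 6.04 tilt [-0.0009  0.0001] F [ 0.87  0.05 -2.14] w 17.7 q [0.18 0.34 1.48 0.   1.33 0.07]
shift [-0.1332 -0.205   0.0245] turn [-0.0009 -0.0002  0.0007]
```

View pics/scene_d.png

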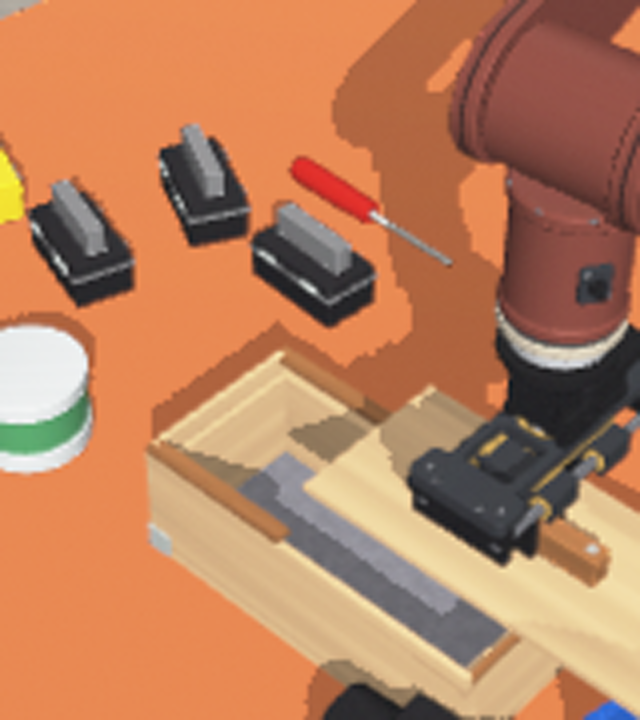

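servo_tool(
  deltas=[
    [[-0.01,-0.015,0],[0,0,0],1],
    [[-0.026,-0.04,0],[0,0,0],1],
    [[-0.046,-0.07,0],[0,0,0],1],
    [[-0.065,-0.1,0],[0,0,0],1],
    [[-0.085,-0.13,0],[0,0,0],1],
    [[-0.104,-0.16,0.005],[0,0,0],1],
    [[-0.12,-0.185,0.01],[0,0,0],1],
    [[-0.13,-0.2,0.015],[0,0,0],1],
    [[-0.133,-0.205,0.025],[0,0,0],1],
    [[-0.133,-0.205,0.025],[0,0,0],1],
  ],
)

```text
t: 10.35
tool_pos: [439.6, 40.2, 148.7]
orientation: [0.669, 0.743, -0.001, -0.001]
wrist_force: [0.1, 0.1, -2.1]
width: 17.5
```

servo_tool(
  deltas=[
    [[0,0,0.02],[0,0,0],1],
    [[0,0,0.04],[0,0,0],1],
    [[0,0,0.06],[0,0,0],1],
    [[0,0,0.08],[0,0,0],1],
    [[0,0,0.1],[0,0,0],1],
    [[0,0,0.115],[0,0,0],1],
    [[0,0,0.125],[0,0,0],1],
    [[0,0,0.13],[0,0,0],1],
    [[0,0,0.13],[0,0,0],1],
    [[0,0,0.13],[0,0,0],1],
  ],
)

```text
t: 11.6
tool_pos: [439.9, 40.3, 19.3]
orientation: [0.669, 0.743, -0.0, -0.0]
wrist_force: [0.4, 0.3, -2.8]
width: 17.7
```

```bash
python3 -c "
from h import *
to(440,40,8.5,6)"
```

```text
t 11.6 pos [439.9  40.3  19.3] jaw 6.01 tilt [-0.0008  0.0003] F [ 0.43  0.33 -2.78] w 17.7 q [-0.09  0.05  2.14  0.    0.95 -0.19]
shift [-0.0003  0.0001  0.0108] turn [-0.0008 -0.0004  0.0001]
```

servo_tool(
  deltas=[
    [[0,0,0.004],[0,0,0],1],
    [[0,0,0.008],[0,0,0],1],
    [[0,0,0.0105],[0,0,0],1],
    [[0,0,0.0105],[0,0,0],1],
    [[0,0,0.0105],[0,0,0],0.4],
    [[0,0,0.0105],[0,0,0],0.2],
    [[0,0,0.0105],[0,0,0],0.0],
    [[0,0,0.0105],[0,0,0],0.0],
    [[0,0,0],[0,0,0],0.0],
    [[0,0,-0.03],[0,0,0],0.0],
  ],
)

```text
t: 12.85
tool_pos: [438.4, 40.3, 49.0]
orientation: [0.669, 0.743, -0.001, -0.002]
wrist_force: [-0.0, -0.0, 0.4]
width: 43.4
```

```bash
python3 -c "
from h import *
to(442,-243,180,0)
snap('scene','e'); snap('top','e')"
```

```text
t 12.85 pos [438.4  40.3  49. ] jaw 6.01 tilt [-0.0043  0.0006] F [-0.04 -0.04  0.37] w 43.4 q [-0.09 -0.01  2.13  0.    1.02 -0.19]
shift [-0.282  -0.0267 -0.1312] turn [-0.0042 -0.0008  0.1048]
```

View pics/top_e_full.png

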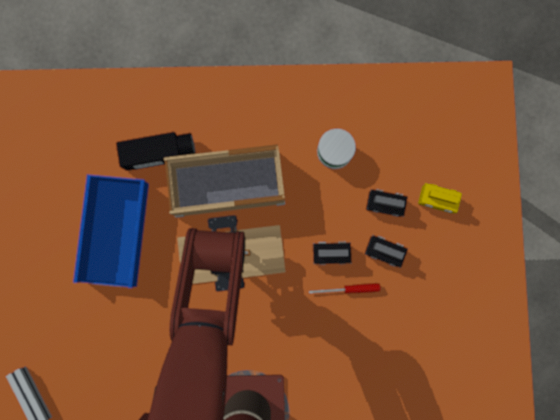

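servo_tool(
  deltas=[
    [[0,0,-0.05],[0,0,0],-0.2],
    [[-0.03,-0.003,-0.08],[0,0,0.01],-0.2],
    [[-0.07,-0.007,-0.1],[0,0,0.03],-0.2],
    [[-0.11,-0.011,-0.1],[0,0,0.05],-0.2],
    [[-0.15,-0.015,-0.1],[0,0,0.07],-0.2],
    [[-0.19,-0.019,-0.1],[0,0,0.085],-0.2],
    [[-0.23,-0.023,-0.1],[0,0,0.1],-0.2],
    [[-0.26,-0.026,-0.1],[0,0,0.12],-0.2],
    [[-0.282,-0.029,-0.1],[0,0,0.122],-0.2],
    [[-0.282,-0.029,-0.1],[-0.004,-0.001,0.122],-0.2],
  ],
)

```text
t: 14.2
tool_pos: [442.8, -244.4, 152.7]
orientation: [0.714, 0.701, 0.003, 0.004]
wrist_force: [0.6, 0.6, -0.2]
width: 52.3
```

```bash
python3 -c "
from h import *
to(438,-243.3,47,-1)
s=snap('scene','f',(150,130,330,230),4)"
```

```text
t 14.2 pos [ 442.8 -244.4  152.7] jaw -1.06 tilt [ 0.0094 -0.0009] F [ 0.62  0.65 -0.23] w 52.3 q [-0.66 -0.01  1.91  0.01  1.23 -0.65]
shift [ 0.0011 -0.0058  0.1057] turn [ 0.0094  0.0007 -0.001 ]
```

View pics/scene_f.png

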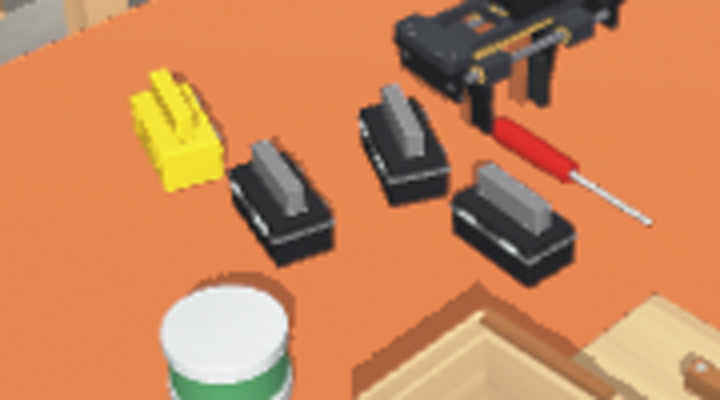

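servo_tool(
  deltas=[
    [[0.001,-0.006,0.02],[0.009,0,0],-0.2],
    [[0.001,-0.006,0.04],[0.009,0,0],-0.2],
    [[0.001,-0.006,0.06],[0.009,0,0],-0.2],
    [[0.001,-0.006,0.08],[0.009,0,0],-0.2],
    [[0.001,-0.006,0.098],[0.009,0,0],-0.2],
    [[0.001,-0.006,0.106],[0.009,0,0],-0.2],
    [[0.001,-0.006,0.106],[0.009,0,0],-0.2],
    [[0.001,-0.006,0.106],[0.009,0,0],1],
    [[0.001,-0.006,0.106],[0.009,0,0],1],
    [[0.001,-0.006,0.106],[0.009,0,0],1],
  ],
)

```text
t: 15.5
tool_pos: [437.8, -242.3, 46.6]
orientation: [0.713, 0.701, 0.0, 0.0]
wrist_force: [-0.4, -0.1, 0.4]
width: 30.3
```

servo_tool(
  deltas=[
    [[0,0,0],[0,0,0],1],
    [[0,0,0],[0,0,0],1],
    [[0,0,0],[0,0,0],1],
    [[0,0,-0.01],[0,0,0],1],
    [[0,0,-0.03],[0,0,0],1],
    [[0,0,-0.06],[0,0,0],1],
    [[0,0,-0.08],[0,0,0],1],
    [[0,0,-0.1],[0,0,0],1],
    [[0,0,-0.11],[0,0,0],1],
    [[0,0,-0.11],[0,0,0],1],
  ],
)

```text
t: 16.75
tool_pos: [437.9, -242.5, 157.0]
orientation: [0.713, 0.701, 0.0, 0.001]
wrist_force: [0.6, -0.4, -5.0]
width: 17.6
```

servo_tool(
  deltas=[
    [[0,0,0],[0,0,0],1],
    [[0,0,0],[0,0,0],1],
    [[0,0,0],[0,0,0],1],
    [[0,0,0],[0,0,0],1],
    [[0,0,0],[0,0,0],1],
    [[0,0,0],[0,0,0],1],
    [[0,0,0],[0,0,0],1],
    [[0,0,0],[0,0,0],1],
    [[0,0,0],[0,0,0],1],
    [[0,0,0],[0,0,0],1],
  ],
)

```text
t: 18.0
tool_pos: [437.9, -242.5, 157.1]
orientation: [0.713, 0.701, 0.0, 0.001]
wrist_force: [-0.2, -0.2, -4.6]
width: 17.8
```

```bash
python3 -c "
from h import *
st()
F=[]
for i in range(8):
    im=capture('scene'); s=read_state(); F.append(s['wrist_force'])
print(np.round(np.array(F)[:,2],2),np.mean(F,0),s['tau'])
cv2.imwrite('pics/g.png',im[:,:,::-1])
"
```

```text
t 18.0 pos [ 437.9 -242.5  157.1] jaw -1.02 tilt [ 0.0012 -0.0008] F [-0.22 -0.16 -4.56] w 17.8 q [-0.66 -0.02  1.91  0.    1.25 -0.65]
[-5.57 -4.96 -4.62 -4.88 -4.82 -5.19 -6.2  -4.55] [-0.12839272  0.26655543 -5.09793217] [ 1.42667905e-03 -3.82004428e+01 -3.93325961e+01  2.73531064e-02
  5.83096524e-02 -7.47295617e-04]
```

View pics/g.png

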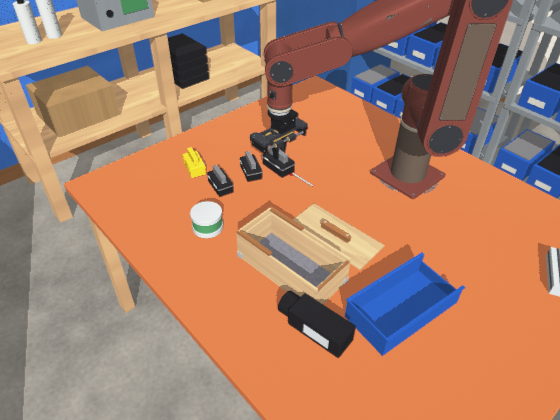

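```bash
python3 -c "
from h import *
to(654.9,-34.5,190,-84)
"
```

```text
t 18.4 pos [ 437.9 -242.4  157. ] jaw -1.02 tilt [ 0.0011 -0.0008] F [-0.61 -0.23 -4.55] w 18.0 q [-0.66 -0.02  1.91  0.    1.25 -0.65]
shift [ 0.2118  0.2133 -0.0329] turn [ 1.5000e-03 -2.0000e-04  1.4482e+00]
```

servo_tool(
  deltas=[
    [[0,0,-0.015],[0,0,0.05],1],
    [[0.015,0.015,-0.03],[0,0,0.15],1],
    [[0.035,0.035,-0.035],[0,0,0.3],1],
    [[0.06,0.06,-0.035],[0,0,0.45],1],
    [[0.09,0.09,-0.035],[0,0,0.6],1],
    [[0.12,0.12,-0.035],[0,0,0.75],1],
    [[0.15,0.15,-0.035],[0,0,0.9],1],
    [[0.175,0.175,-0.035],[0,0,1.05],1],
    [[0.195,0.195,-0.035],[0,0,1.2],1],
    [[0.205,0.205,-0.035],[0,0,1.3],1],
  ],
)

```text
t: 19.65
tool_pos: [647.3, -39.7, 191.6]
orientation: [0.992, 0.125, 0.0, 0.0]
wrist_force: [-0.8, 0.3, -5.5]
width: 17.9
```

```bash
python3 -c "
from h import *
to(654.9,-34.5,190,-84)
"
```

```text
t 19.65 pos [647.3 -39.7 191.6] jaw -75.65 tilt [ 0.0008 -0.0005] F [-0.83  0.27 -5.51] w 17.9 q [-0.18  0.3   1.49 -0.    1.35  1.14]
shift [ 0.0086 -0.0031  0.0016] turn [ 0.0006 -0.0007  0.1458]
```

servo_tool(
  deltas=[
    [[0.004,-0.002,0.001],[0,0,0.07],1],
    [[0.0086,-0.0031,0.0016],[0,0,0.1458],1],
    [[0.0086,-0.0031,0.0016],[0,0,0.1458],1],
    [[0.0086,-0.0031,0.0016],[0,0,0.1458],1],
    [[0.0086,-0.0031,0.01],[0,0,0.1458],1],
    [[0.0086,-0.0031,0.02],[0,0,0.1458],1],
    [[0.0086,-0.0031,0.03],[0,0,0.1458],1],
    [[0.0086,-0.0031,0.03],[0,0,0.1458],1],
    [[0.0086,-0.0031,0.03],[0,0,0.1458],1],
    [[0.0086,-0.0031,0.03],[0,0,0.1458],1],
  ],
)

```text
t: 20.9
tool_pos: [655.3, -34.6, 162.3]
orientation: [0.999, 0.052, 0.001, 0.0]
wrist_force: [-0.3, 0.1, -4.4]
width: 17.6
```

```bash
python3 -c "
from h import *
to(654.9,-34.5,56,-84)
s=snap('scene','h',(180,130,360,300),4)
F=[]
for i in range(5):
    capture('top'); F.append(read_state()['wrist_force'][2])
print(np.mean(F))
"
```

```text
t 20.9 pos [655.3 -34.6 162.3] jaw -84.0 tilt [ 0.0019 -0.0006] F [-0.35  0.06 -4.37] w 17.6 q [-0.17  0.34  1.5  -0.    1.3   1.29]
shift [-0.0006 -0.0002  0.1063] turn [ 0.0008 -0.0019  0.0001]
-5.329512504418126
```

View pics/scene_h.png

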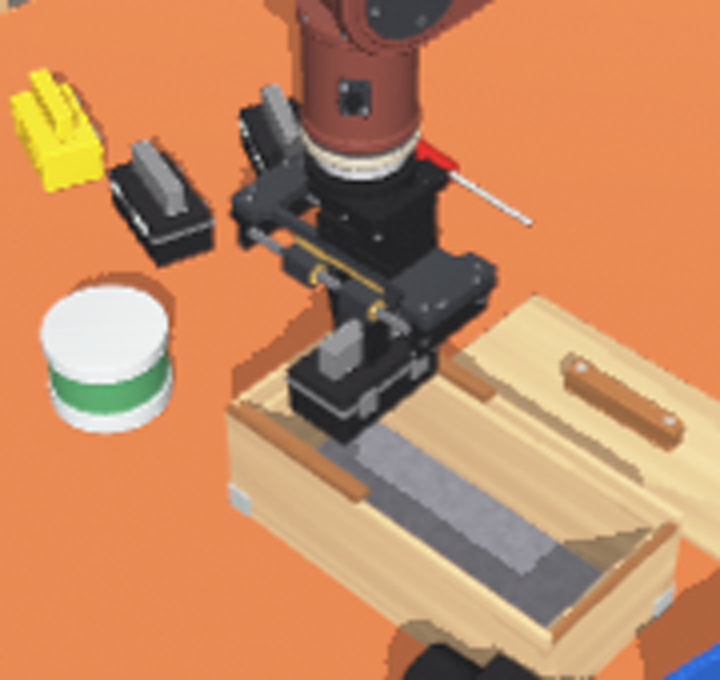

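The box hangs squarely over the rear third of the case (crop pixel (360,380)), between the rails. I lower it.

servo_tool(
  deltas=[
    [[-0.0005,0,0.015],[0,0,0],1],
    [[-0.0005,0,0.03],[0,0,0],1],
    [[-0.0005,0,0.045],[0,0,0],1],
    [[-0.0005,0,0.06],[0,0,0],1],
    [[-0.0005,0,0.07],[0,0,0],1],
    [[-0.0005,0,0.08],[0,0,0],1],
    [[-0.0005,0,0.09],[0,0,0],1],
    [[-0.0005,0,0.1],[0,0,0],1],
    [[-0.0005,0,0.1],[0,0,0],1],
    [[-0.0005,0,0.1],[0,0,0],1],
  ],
)

```text
t: 22.45
tool_pos: [654.9, -34.7, 62.1]
orientation: [0.999, 0.052, 0.001, 0.0]
wrist_force: [0.1, -0.3, -4.6]
width: 17.4
```

```bash
python3 -c "
from h import *
to(654.9,-34.5,55,-84)
"
```

```text
t 22.45 pos [654.9 -34.7  62.1] jaw -84.0 tilt [ 0.0016 -0.0006] F [ 0.09 -0.27 -4.64] w 17.4 q [-0.17  0.44  1.56 -0.    1.13  1.29]
shift [ 0.     -0.0002  0.0071] turn [ 0.0007 -0.0016  0.    ]
```

servo_tool(
  deltas=[
    [[0,0,0.004],[0,0,0],1],
    [[0,0,0.007],[0,0,0],1],
    [[0,0,0.007],[0,0,0],1],
    [[0,0,0.007],[0,0,0],0.4],
    [[0,0,0.007],[0,0,0],0.2],
    [[0,0,0.007],[0,0,0],0.15],
    [[0,0,0.007],[0,0,0],0.15],
    [[0,0,-0.01],[0,0,0],0.15],
    [[0,0,-0.04],[0,0,0],0.15],
    [[0,0,-0.08],[0,0,0],0.15],
  ],
)

```text
t: 23.7
tool_pos: [654.2, -34.5, 143.2]
orientation: [0.999, 0.052, 0.0, 0.0]
wrist_force: [0.1, -0.0, 0.0]
width: 36.7
```

servo_tool(
  deltas=[
    [[0,0,-0.03],[0,0,0],0.1],
    [[0,0,-0.05],[0,0,0],0.1],
    [[0,0,-0.05],[0,0,0],0.1],
    [[0,0,-0.05],[0,0,0],0.1],
    [[0,0,-0.05],[0,0,0],0.1],
    [[0,0,-0.05],[0,0,0],0.1],
    [[0,0,-0.05],[0,0,0],0.1],
    [[0,0,-0.05],[0,0,0],0.1],
    [[0,0,-0.05],[0,0,0],0.1],
    [[0,0,-0.05],[0,0,0],0.1],
  ],
)

```text
t: 24.95
tool_pos: [654.2, -34.5, 193.3]
orientation: [0.999, 0.052, 0.0, 0.0]
wrist_force: [-0.3, 0.5, 0.2]
width: 39.4
```

```bash
cat >> h.py <<'E'
def boxes(im):
    hsv=cv2.cvtColor(im,cv2.COLOR_RGB2HSV)
    m=((hsv[...,1]<70)&(hsv[...,2]>60)).astype(np.uint8)
    m[:,:290]=0;m[:180]=0;m[275:]=0;m[:,418:]=0
    for q in cv2.findContours(m,0,1)[0]:
        if cv2.contourArea(q)>60:
            (x,y),wh,a=cv2.minAreaRect(q); P=np.array([onz("top",u,v,73) for u,v in cv2.boxPoints(((x,y),wh,a))])
            L=[P[i]-P[(i+1)%4] for i in range(4)];l=max(L,key=np.linalg.norm)
            print("box",np.round(onz("top",x,y,73),1),[round(np.linalg.norm(e)) for e in L[:2]],"ang",round(np.degrees(np.arctan2(l[1],l[0])),1))
E
python3 -c "
from h import *
boxes(snap('top','i'))
snap('scene','i')
to(442.1,-396.4,150,-22.4)
"
```

```text
box [ 441.8 -398.4   73. ] [20, 79] ang 67.0
box [ 578.4 -403.6   73. ] [20, 84] ang 77.5
t 25.05 pos [654.2 -34.5 193.2] jaw -84.0 tilt [ 0.0005 -0.0004] F [0.06 0.5  0.32] w 39.3 q [-0.17  0.31  1.47 -0.    1.36  1.29]
shift [-0.2488  0.3377  0.0433] turn [ 6.0000e-04 -2.0000e-04 -1.0751e+00]
```

View pics/scene_i_full.png

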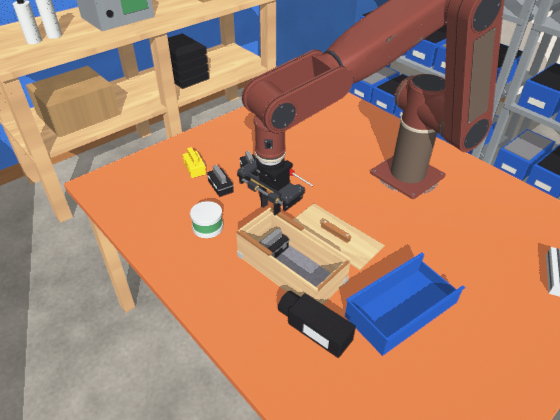

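Box A stands in the rear slot of the case (about pixel (273,240)). Next is the box at (578,-403).

```bash
python3 -c "
from h import *
to(578.4,-403.4,140,-12)
"
```

```text
t 25.05 pos [654.2 -34.5 193.2] jaw -84.0 tilt [ 0.0005 -0.0004] F [0.06 0.5  0.32] w 39.3 q [-0.17  0.31  1.47 -0.    1.36  1.29]
shift [-0.114   0.3589  0.0533] turn [ 6.0000e-04 -1.0000e-04 -1.2566e+00]
```

servo_tool(
  deltas=[
    [[-0.005,0.015,0],[0,0,-0.1],-0.1],
    [[-0.015,0.045,0],[0,0,-0.25],-0.2],
    [[-0.028,0.085,0],[0,0,-0.4],-0.2],
    [[-0.04,0.13,0],[0,0,-0.55],-0.2],
    [[-0.055,0.175,0],[0,0,-0.7],-0.2],
    [[-0.07,0.22,0],[0,0,-0.85],-0.2],
    [[-0.085,0.265,0.01],[0,0,-1.0],-0.2],
    [[-0.098,0.305,0.02],[0,0,-1.12],-0.2],
    [[-0.108,0.34,0.03],[0,0,-1.22],-0.2],
    [[-0.114,0.359,0.04],[0,0,-1.2566],-0.2],
  ],
)

```text
t: 26.3
tool_pos: [577.6, -405.7, 153.0]
orientation: [0.777, 0.629, -0.0, 0.0]
wrist_force: [-0.6, -0.2, -0.6]
width: 52.2
```

```bash
python3 -c "
from h import *
to(578.4,-403.4,47,-12)
"
```

```text
t 26.3 pos [ 577.6 -405.7  153. ] jaw -11.99 tilt [ 0.0005 -0.0008] F [-0.55 -0.23 -0.56] w 52.2 q [-0.72  0.46  1.36 -0.    1.32 -0.51]
shift [0.0025 0.0002 0.106 ] turn [0.0007 0.0007 0.0001]
```

servo_tool(
  deltas=[
    [[0.0025,0,0.02],[0,0,0],-0.2],
    [[0.0025,0,0.04],[0,0,0],-0.2],
    [[0.0025,0,0.06],[0,0,0],-0.2],
    [[0.0025,0,0.08],[0,0,0],-0.2],
    [[0.0025,0,0.098],[0,0,0],-0.2],
    [[0.0025,0,0.106],[0,0,0],-0.2],
    [[0.0025,0,0.106],[0,0,0],-0.2],
    [[0.0025,0,0.106],[0,0,0],1],
    [[0.0025,0,0.106],[0,0,0],1],
    [[0.0025,0,0.106],[0,0,0],1],
  ],
)

```text
t: 27.55
tool_pos: [578.3, -403.5, 47.3]
orientation: [0.777, 0.629, 0.0, 0.001]
wrist_force: [-0.7, 0.2, -0.0]
width: 30.0
```

servo_tool(
  deltas=[
    [[0,0,0],[0,0,0],1],
    [[0,0,0],[0,0,0],1],
    [[0,0,0],[0,0,0],1],
    [[0,0,-0.01],[0,0,0],1],
    [[0,0,-0.03],[0,0,0],1],
    [[0,0,-0.06],[0,0,0],1],
    [[0,0,-0.09],[0,0,0],1],
    [[0,0,-0.12],[0,0,0],1],
    [[0,0,-0.14],[0,0,0],1],
    [[0,0,-0.145],[0,0,0],1],
  ],
)

```text
t: 28.8
tool_pos: [579.0, -404.0, 194.9]
orientation: [0.777, 0.629, 0.0, 0.003]
wrist_force: [-0.1, 0.3, -5.3]
width: 17.8
```

servo_tool(
  deltas=[
    [[0,0,0],[0,0,0],1],
    [[0,0,0],[0,0,0],1],
    [[0,0,0],[0,0,0],1],
    [[0,0,0],[0,0,0],1],
    [[0,0,0],[0,0,0],1],
    [[0,0,0],[0,0,0],1],
    [[0,0,0],[0,0,0],1],
    [[0,0,0],[0,0,0],1],
    [[0,0,0],[0,0,0],1],
    [[0,0,0],[0,0,0],1],
  ],
)

```text
t: 30.05
tool_pos: [579.0, -404.0, 194.9]
orientation: [0.777, 0.629, 0.0, 0.003]
wrist_force: [0.4, 0.0, -5.4]
width: 17.6
```

```bash
python3 -c "
from h import *
st()
F=[]
for i in range(16):
    im=capture('scene' if i<15 else 'top'); s=read_state(); F.append(s['wrist_force'])
print(np.round(np.array(F)[:,2],2),np.mean(F,0),np.median(F,0))
boxes(im)
cv2.imwrite('pics/k.png',im[:,:,::-1])
"
```

```text
t 30.05 pos [ 579.  -404.   194.9] jaw -11.99 tilt [ 0.0038 -0.0036] F [ 0.37  0.03 -5.44] w 17.6 q [-0.72  0.43  1.32 -0.    1.39 -0.51]
[-4.92 -3.47 -3.89 -5.   -4.8  -4.35 -5.13 -5.36 -5.52 -4.86 -4.14 -4.49
 -4.2  -5.52 -4.81 -3.99] [-0.11745449  0.13336161 -4.65340986] [-0.1596228   0.08261704 -4.80633832]
```

View pics/k.png

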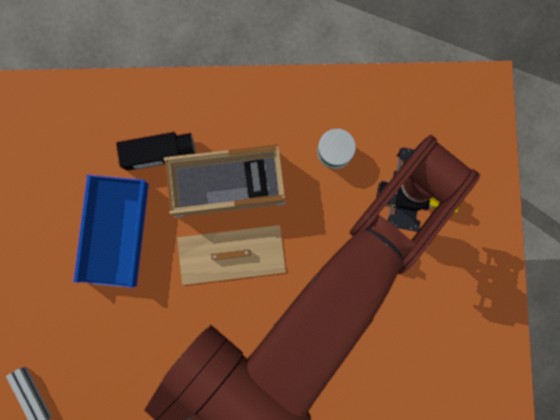

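```bash
python3 -c "
from h import *
to(647,40,190,-84)
"
```

```text
t 30.85 pos [ 579.  -404.   194.9] jaw -11.99 tilt [ 0.0038 -0.0036] F [ 0.65 -0.11 -3.99] w 17.5 q [-0.72  0.43  1.32 -0.    1.39 -0.51]
shift [ 0.4484 -0.0258  0.0036] turn [ 5.5000e-03 -4.0000e-04  1.2567e+00]
```

servo_tool(
  deltas=[
    [[0.015,-0.001,0],[0,0,0.05],1],
    [[0.045,-0.003,0],[0,0,0.15],1],
    [[0.09,-0.005,0],[0,0,0.3],1],
    [[0.14,-0.008,0],[0,0,0.45],1],
    [[0.19,-0.011,0],[0,0,0.6],1],
    [[0.24,-0.014,0],[0,0,0.75],1],
    [[0.29,-0.017,0],[0,0,0.9],1],
    [[0.34,-0.02,0],[0,0,1.03],1],
    [[0.38,-0.022,0],[0,0,1.13],1],
    [[0.41,-0.024,0],[0,0,1.2],1],
  ],
)

```text
t: 32.1
tool_pos: [640.9, 4.1, 194.0]
orientation: [0.997, 0.08, 0.002, 0.002]
wrist_force: [1.1, 0.5, -5.1]
width: 17.5
```

```bash
python3 -c "
from h import *
to(647,40,160,-84)
"
```

```text
t 32.1 pos [640.9   4.1 194. ] jaw -80.83 tilt [ 0.0043 -0.0034] F [ 1.07  0.51 -5.11] w 17.5 q [-0.11  0.27  1.52 -0.    1.35  1.3 ]
shift [ 0.0116 -0.0346  0.0339] turn [ 0.0039 -0.0038  0.0554]
```

servo_tool(
  deltas=[
    [[0.005,-0.012,0],[0.004,-0.004,0.02],1],
    [[0.01,-0.025,0],[0.004,-0.004,0.05],1],
    [[0.0116,-0.0346,0],[0.004,-0.004,0.055],1],
    [[0.0116,-0.0346,0],[0.004,-0.004,0.055],1],
    [[0.0116,-0.0346,0.01],[0.004,-0.004,0.055],1],
    [[0.0116,-0.0346,0.02],[0.004,-0.004,0.055],1],
    [[0.0116,-0.0346,0.03],[0.004,-0.004,0.055],1],
    [[0.0116,-0.0346,0.035],[0.004,-0.004,0.055],1],
    [[0.0116,-0.0346,0.035],[0.004,-0.004,0.055],1],
    [[0.0116,-0.0346,0.035],[0.004,-0.004,0.055],1],
  ],
)

```text
t: 33.35
tool_pos: [647.3, 40.0, 159.3]
orientation: [0.999, 0.053, 0.0, -0.0]
wrist_force: [0.3, -0.8, -5.9]
width: 18.0
```

```bash
python3 -c "
from h import *
to(647,40,62,-84)
snap('scene','l',(180,130,360,300),4)
"
```

```text
t 33.35 pos [647.3  40.  159.3] jaw -83.98 tilt [0.0005 0.0001] F [ 0.35 -0.82 -5.91] w 18.0 q [-0.06  0.32  1.52  0.    1.29  1.41]
shift [-0.0004 -0.      0.0973] turn [-0.     -0.0005  0.0004]
```

View pics/scene_l.png

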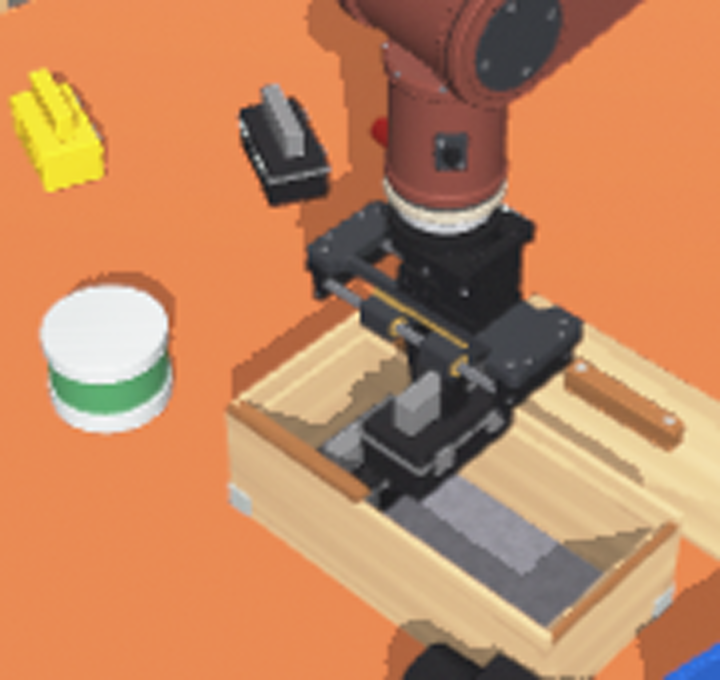

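Box C hangs over the middle of the case next to box A, so I lower it.

servo_tool(
  deltas=[
    [[0,0,0.015],[0,0,0],1],
    [[0,0,0.03],[0,0,0],1],
    [[0,0,0.045],[0,0,0],1],
    [[0,0,0.06],[0,0,0],1],
    [[0,0,0.07],[0,0,0],1],
    [[0,0,0.08],[0,0,0],1],
    [[0,0,0.09],[0,0,0],1],
    [[0,0,0.097],[0,0,0],1],
    [[0,0,0.097],[0,0,0],1],
    [[0,0,0.097],[0,0,0],1],
  ],
)

```text
t: 34.65
tool_pos: [647.9, 40.0, 62.9]
orientation: [0.999, 0.053, 0.001, 0.0]
wrist_force: [0.7, -0.3, -5.9]
width: 17.5
```

```bash
python3 -c "
from h import *
to(647,40,55,-84)
"
```

```text
t 34.65 pos [647.9  40.   62.9] jaw -83.97 tilt [ 0.0016 -0.    ] F [ 0.66 -0.27 -5.9 ] w 17.5 q [-0.06  0.43  1.58  0.    1.13  1.41]
shift [-0.0009 -0.0001  0.0079] turn [ 0.0002 -0.0016  0.0004]
```

servo_tool(
  deltas=[
    [[0,0,0.004],[0,0,0],1],
    [[0,0,0.008],[0,0,0],1],
    [[0,0,0.008],[0,0,0],1],
    [[0,0,0.008],[0,0,0],0.4],
    [[0,0,0.008],[0,0,0],0.2],
    [[0,0,0.008],[0,0,0],0.15],
    [[0,0,0.008],[0,0,0],0.15],
    [[0,0,-0.01],[0,0,0],0.15],
    [[0,0,-0.04],[0,0,0],0.15],
    [[0,0,-0.08],[0,0,0],0.15],
  ],
)

```text
t: 35.9
tool_pos: [647.2, 40.0, 144.1]
orientation: [0.999, 0.053, 0.0, -0.0]
wrist_force: [0.2, -0.2, 0.4]
width: 37.1
```

servo_tool(
  deltas=[
    [[0,0,-0.03],[0,0,0],0.1],
    [[0,0,-0.05],[0,0,0],0.1],
    [[0,0.03,-0.05],[0,0,-0.1],0.1],
    [[0,0.07,-0.05],[0,0,-0.25],0.1],
    [[0,0.11,-0.05],[0,0,-0.4],0.1],
    [[0,0.15,-0.05],[0,0,-0.5],0.1],
    [[0,0.18,-0.05],[0,0,-0.6],0.1],
    [[0,0.2,-0.05],[0,0,-0.7],-0.2],
    [[0,0.2,-0.05],[0,0,-0.8],-0.2],
    [[0,0.2,-0.05],[0,0,-0.8],-0.2],
  ],
)

```text
t: 37.15
tool_pos: [667.9, -159.1, 194.0]
orientation: [0.9, 0.437, 0.0, -0.0]
wrist_force: [-1.4, 0.2, -0.1]
width: 51.1
```

```bash
python3 -c "
from h import *
boxes(snap('top','m'))
snap('scene','m')
to(441.8,-397.5,150,-22.8)
"
```

```text
box [ 441.5 -397.7   73. ] [16, 78] ang 67.6
t 37.25 pos [ 668.1 -158.6  194.1] jaw -38.24 tilt [0.0002 0.0002] F [-0.22 -0.45 -0.52] w 52.0 q [-0.35  0.38  1.38  0.    1.38  0.32]
shift [-0.3277 -0.0299  0.044 ] turn [ 1.000e-04 -3.000e-04 -2.695e-01]
```

View pics/top_m_full.png

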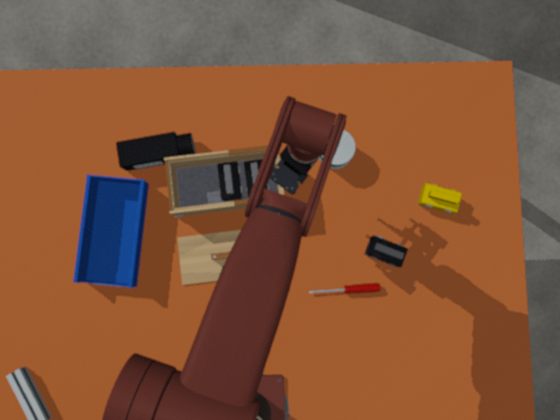

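Both boxes stand in the case at about pixels (229,180) and (255,178). The last box is at (441.6,-397.5), ridge 67.5°.

servo_tool(
  deltas=[
    [[-0.02,-0.002,0],[0,0,-0.02],-0.2],
    [[-0.06,-0.005,0],[0,0,-0.06],-0.2],
    [[-0.1,-0.009,0],[0,0,-0.1],-0.2],
    [[-0.145,-0.013,0],[0,0,-0.14],-0.2],
    [[-0.19,-0.017,0.01],[0,0,-0.18],-0.2],
    [[-0.235,-0.021,0.02],[0,0,-0.21],-0.2],
    [[-0.275,-0.025,0.03],[0,0,-0.25],-0.2],
    [[-0.31,-0.028,0.04],[0,0,-0.27],-0.2],
    [[-0.3277,-0.03,0.044],[0,0,-0.27],-0.2],
    [[-0.3277,-0.03,0.044],[0,0,-0.27],-0.2],
  ],
)

```text
t: 38.5
tool_pos: [441.3, -397.6, 149.9]
orientation: [0.833, 0.553, 0.0, -0.0]
wrist_force: [0.0, -0.6, -0.3]
width: 52.2
```

```bash
python3 -c "
from h import *
to(441.6,-397.5,47,-22.6)
"
```

```text
t 38.5 pos [ 441.3 -397.6  149.9] jaw -22.91 tilt [0.0001 0.0007] F [ 0.04 -0.59 -0.25] w 52.2 q [-0.87  0.21  1.68  0.    1.25 -0.47]
shift [1.000e-04 3.000e-04 1.029e-01] turn [-0.0002 -0.0007 -0.0055]
```

servo_tool(
  deltas=[
    [[0,0,0.02],[0,0,0],-0.2],
    [[0,0,0.04],[0,0,0],-0.2],
    [[0,0,0.06],[0,0,0],-0.2],
    [[0,0,0.08],[0,0,0],-0.2],
    [[0,0,0.095],[0,0,0],-0.2],
    [[0,0,0.103],[0,0,0],-0.2],
    [[0,0,0.103],[0,0,0],-0.2],
    [[0,0,0.103],[0,0,0],1],
    [[0,0,0.103],[0,0,0],1],
    [[0,0,0.103],[0,0,0],1],
  ],
)

```text
t: 39.75
tool_pos: [441.5, -397.7, 47.3]
orientation: [0.833, 0.553, 0.0, 0.0]
wrist_force: [-0.0, -0.5, -0.7]
width: 30.2
```

servo_tool(
  deltas=[
    [[0,0,0],[0,0,0],1],
    [[0,0,0],[0,0,0],1],
    [[0,0,0],[0,0,0],1],
    [[0,0,-0.01],[0,0,0],1],
    [[0,0,-0.03],[0,0,0],1],
    [[0,0,-0.06],[0,0,0],1],
    [[0,0,-0.09],[0,0,0],1],
    [[0,0,-0.12],[0,0,0],1],
    [[0,0,-0.14],[0,0,0],1],
    [[0,0,-0.145],[0,0,0],1],
  ],
)

```text
t: 41.0
tool_pos: [442.1, -398.5, 194.5]
orientation: [0.833, 0.553, 0.001, 0.002]
wrist_force: [-0.2, -0.6, -6.7]
width: 18.0
```

servo_tool(
  deltas=[
    [[0,0,0],[0,0,0],1],
    [[0,0,0],[0,0,0],1],
    [[0,0,0],[0,0,0],1],
    [[0,0,0],[0,0,0],1],
    [[0,0,0],[0,0,0],1],
    [[0,0,0],[0,0,0],1],
    [[0,0,0],[0,0,0],1],
    [[0,0,0],[0,0,0],1],
    [[0,0,0],[0,0,0],1],
    [[0,0,0],[0,0,0],1],
  ],
)

```text
t: 42.25
tool_pos: [442.1, -398.5, 194.5]
orientation: [0.833, 0.553, 0.001, 0.002]
wrist_force: [0.7, -0.2, -5.9]
width: 18.0
```

```bash
python3 -c "
from h import *
st()
F=[]
for i in range(16):
    im=capture('scene'); s=read_state(); F.append(s['wrist_force'])
print(np.round(np.array(F)[:,2],2),np.mean(F,0),np.median(F,0))
cv2.imwrite('pics/n.png',im[:,:,::-1])
"
```

```text
t 42.25 pos [ 442.1 -398.5  194.5] jaw -22.91 tilt [ 0.0027 -0.0023] F [ 0.67 -0.21 -5.88] w 18.0 q [-0.87  0.17  1.64  0.    1.33 -0.47]
[-6.02 -5.47 -6.94 -5.09 -5.09 -6.03 -4.78 -5.98 -6.28 -4.99 -5.93 -5.64
 -5.32 -5.23 -5.59 -4.84] [ 0.0800371  -0.02425798 -5.57766717] [ 0.12681788 -0.06601539 -5.5328366 ]
```

View pics/n.png

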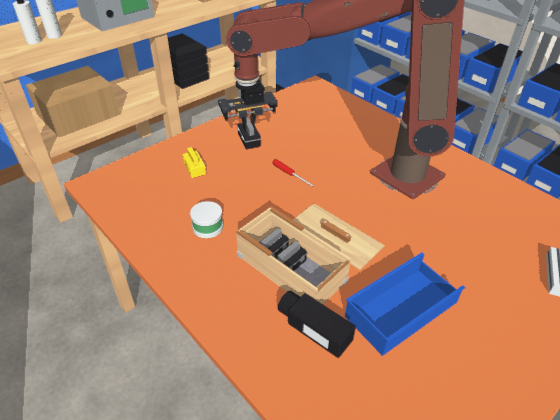

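```bash
python3 -c "
from h import *
to(639.2,114.6,190,-84)
"
```

```text
t 43.05 pos [ 442.1 -398.4  194.4] jaw -22.91 tilt [ 0.0027 -0.0023] F [ 0.44  0.41 -4.84] w 17.8 q [-0.87  0.17  1.64  0.    1.33 -0.47]
shift [ 0.5493 -0.0182  0.0038] turn [ 3.6000e-03 -8.0000e-04  1.0662e+00]
```

servo_tool(
  deltas=[
    [[0.015,0,0],[0,0,0.04],1],
    [[0.045,-0.001,0],[0,0,0.1],1],
    [[0.09,-0.003,0],[0,0,0.2],1],
    [[0.14,-0.005,0],[0,0,0.3],1],
    [[0.19,-0.006,0],[0,0,0.4],1],
    [[0.24,-0.008,0],[0,0,0.5],1],
    [[0.29,-0.01,0],[0,0,0.6],1],
    [[0.34,-0.011,0],[0,0,0.7],1],
    [[0.38,-0.013,0],[0,0,0.8],1],
    [[0.41,-0.014,0],[0,0,0.9],1],
  ],
)

```text
t: 44.3
tool_pos: [589.3, -13.4, 194.1]
orientation: [0.991, 0.134, 0.001, 0.001]
wrist_force: [-0.1, 0.2, -5.2]
width: 17.9
```

```bash
python3 -c "
from h import *
to(639.2,114.6,180,-84)
"
```

```text
t 44.3 pos [589.3 -13.4 194.1] jaw -74.59 tilt [ 0.003  -0.0021] F [-0.08  0.24 -5.23] w 17.9 q [-0.16  0.15  1.66 -0.    1.33  1.15]
shift [ 0.0821 -0.1102  0.014 ] turn [ 0.0026 -0.0026  0.1642]
```

servo_tool(
  deltas=[
    [[0.02,-0.03,0],[0.003,-0.003,0.04],1],
    [[0.045,-0.06,0],[0.003,-0.003,0.08],1],
    [[0.068,-0.09,0],[0.003,-0.003,0.12],1],
    [[0.082,-0.11,0],[0.003,-0.003,0.164],1],
    [[0.082,-0.11,0],[0.003,-0.003,0.164],1],
    [[0.082,-0.11,0.005],[0.003,-0.003,0.164],1],
    [[0.082,-0.11,0.015],[0.003,-0.003,0.164],1],
    [[0.082,-0.11,0.03],[0.003,-0.003,0.164],1],
    [[0.082,-0.11,0.033],[0.003,-0.003,0.164],1],
    [[0.082,-0.11,0.033],[0.003,-0.003,0.164],1],
  ],
)

```text
t: 45.55
tool_pos: [638.8, 114.1, 160.2]
orientation: [0.999, 0.052, -0.001, -0.0]
wrist_force: [-0.2, 0.9, -4.9]
width: 17.7
```

```bash
python3 -c "
from h import *
to(639.2,114.6,62,-84)
snap('scene','o',(180,130,360,300),4)
"
```

```text
t 45.55 pos [638.8 114.1 160.2] jaw -84.01 tilt [-0.0018  0.0002] F [-0.16  0.94 -4.92] w 17.7 q [0.06 0.33 1.52 0.   1.3  1.52]
shift [ 0.0007 -0.0004  0.0982] turn [-0.0004  0.0018 -0.0001]
```

View pics/scene_o.png

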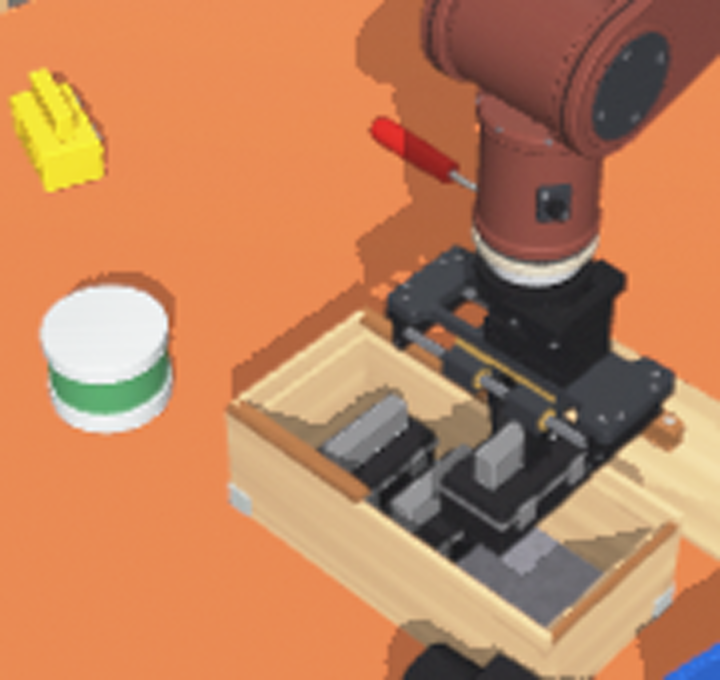

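Boxes A and C stand upright side by side in the case, and the third hangs squarely over the free front slot. I lower it.

servo_tool(
  deltas=[
    [[0.0005,0,0.015],[0,0.002,0],1],
    [[0.0005,0,0.03],[0,0.002,0],1],
    [[0.0005,0,0.045],[0,0.002,0],1],
    [[0.0005,0,0.06],[0,0.002,0],1],
    [[0.0005,0,0.07],[0,0.002,0],1],
    [[0.0005,0,0.08],[0,0.002,0],1],
    [[0.0005,0,0.09],[0,0.002,0],1],
    [[0.0005,0,0.098],[0,0.002,0],1],
    [[0.0005,0,0.098],[0,0.002,0],1],
    [[0.0005,0,0.098],[0,0.002,0],1],
  ],
)

```text
t: 46.85
tool_pos: [640.0, 114.3, 63.3]
orientation: [0.999, 0.052, 0.001, -0.0]
wrist_force: [-0.3, -0.4, -4.7]
width: 18.0
```

```bash
python3 -c "
from h import *
to(639.2,114.6,55,-84)
"
```

```text
t 46.85 pos [640.  114.3  63.3] jaw -84.0 tilt [0.0022 0.0005] F [-0.34 -0.43 -4.7 ] w 18.0 q [0.06 0.43 1.58 0.   1.13 1.52]
shift [-0.0008 -0.0004  0.0083] turn [-0.0003 -0.0022  0.0001]
```

servo_tool(
  deltas=[
    [[0,0,0.004],[0,0,0],1],
    [[0,0,0.008],[0,0,0],1],
    [[0,0,0.008],[0,0,0],1],
    [[0,0,0.008],[0,0,0],0.4],
    [[0,0,0.008],[0,0,0],0.2],
    [[0,0,0.008],[0,0,0],0.15],
    [[0,0,0.008],[0,0,0],0.15],
    [[0,0,-0.01],[0,0,0],0.15],
    [[0,0,-0.04],[0,0,0],0.15],
    [[0,0,-0.08],[0,0,0],0.15],
  ],
)

```text
t: 48.1
tool_pos: [639.4, 114.2, 144.5]
orientation: [0.999, 0.052, 0.001, -0.0]
wrist_force: [0.4, 0.4, -0.4]
width: 36.7
```

```bash
python3 -c "
from h import *
to(440,40,150,6)
F=[]
for i in range(6):
    im=capture('scene'); F.append(read_state()['wrist_force'][2])
print(np.mean(F))
cv2.imwrite('pics/p.png',im[:,:,::-1])
"
```

```text
t 48.1 pos [639.4 114.2 144.5] jaw -84.0 tilt [0.0011 0.0005] F [ 0.36  0.4  -0.43] w 36.7 q [0.06 0.34 1.53 0.   1.27 1.52]
shift [-0.206   0.053  -0.0057] turn [ 6.0000e-04 -1.2000e-03 -1.5708e+00]
0.7158607865094416
```

servo_tool(
  deltas=[
    [[0,0,-0.03],[0,0,0],0.1],
    [[-0.01,0.003,-0.05],[0,0,-0.1],0],
    [[-0.035,0.009,-0.05],[0,0,-0.28],-0.2],
    [[-0.065,0.017,-0.05],[0,0,-0.46],-0.2],
    [[-0.095,0.025,-0.05],[0,0,-0.64],-0.2],
    [[-0.125,0.032,-0.05],[0,0,-0.82],-0.2],
    [[-0.15,0.039,-0.04],[0,0,-1.0],-0.2],
    [[-0.175,0.045,-0.02],[0,0,-1.18],-0.2],
    [[-0.195,0.05,0],[0,0,-1.36],-0.2],
    [[-0.206,0.053,0.02],[0,0,-1.54],-0.2],
  ],
)

```text
t: 49.65
tool_pos: [438.0, 39.9, 120.8]
orientation: [0.678, 0.735, -0.0, -0.001]
wrist_force: [-0.7, 0.8, 0.1]
width: 52.2
```

```bash
python3 -c "
from h import *
to(440,40,60,6)
snap('scene','q',(180,150,400,310),3)
snap('top','q',(155,135,295,290),5)
"
```

```text
t 49.65 pos [438.   39.9 120.8] jaw 4.56 tilt [-0.0015  0.0006] F [-0.72  0.81  0.07] w 52.2 q [-0.09 -0.13  2.09  0.    1.18 -0.17]
shift [-0.0001  0.0021  0.0608] turn [-0.0015 -0.0008 -0.0251]
```

View pics/scene_q.png

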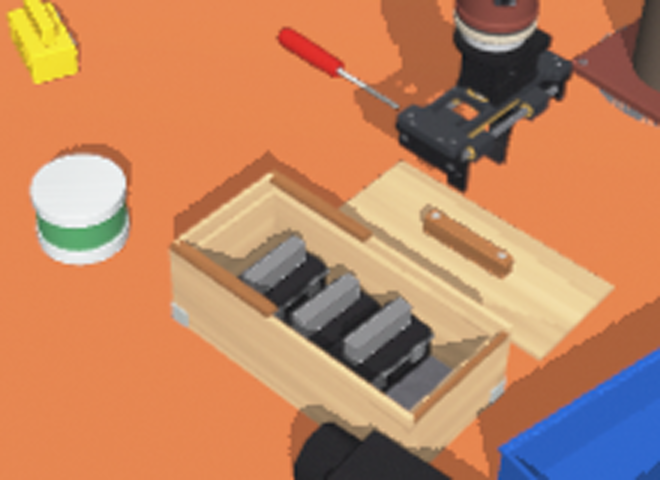

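View pics/top_q.png

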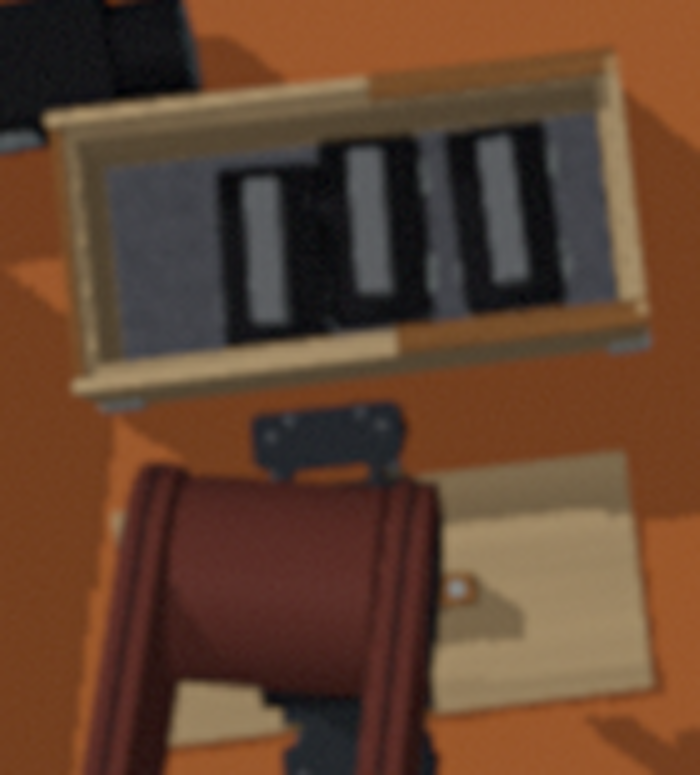

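```bash
python3 -c "
from h import *
f=lambda u,v:onz('scene',(u+.5)/3-.5+180,(v+.5)/3-.5+150,31)
a,b=f(433,214),f(505,259); print(a,b,(a+b)/2,np.linalg.norm(a-b),np.degrees(np.arctan2(*(b-a)[[1,0]])))
im=cv2.imread('pics/k.png');cv2.imwrite('pics/k2.png',cv2.resize(im[215:295,165:300],None,fx=5,fy=5,interpolation=cv2.INTER_CUBIC))
"
```

```text
[447.0982293   -7.08558578  31.        ] [438.25796434  91.45751798  31.        ] [442.67809682  42.1859661   31.        ] 98.9388375906535 95.12626058784981
```

View pics/k2.png

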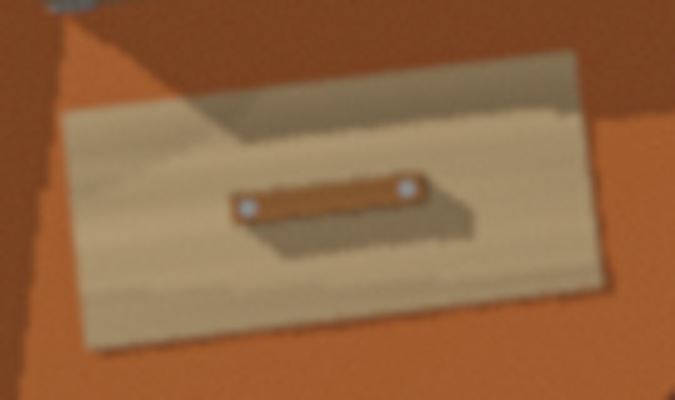

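servo_tool(
  deltas=[
    [[0,0.002,0.02],[-0.0015,-0.001,-0.025],-0.2],
    [[0,0.002,0.04],[-0.0015,-0.001,-0.025],-0.2],
    [[0,0.002,0.06],[-0.0015,-0.001,-0.025],-0.2],
    [[0,0.002,0.08],[-0.0015,-0.001,-0.025],-0.2],
    [[0,0.002,0.1],[-0.0015,-0.001,-0.025],-0.2],
    [[0,0.002,0.108],[-0.0015,-0.001,-0.025],-0.2],
    [[0,0.002,0.111],[-0.0015,-0.001,-0.025],-0.2],
    [[0,0.002,0.111],[-0.0015,-0.001,-0.025],1],
    [[0,0.002,0.111],[-0.0015,-0.001,-0.025],1],
    [[0,0.002,0.111],[-0.0015,-0.001,-0.025],1],
  ],
)

```text
t: 51.0
tool_pos: [438.0, 40.2, 8.8]
orientation: [0.671, 0.741, -0.001, -0.001]
wrist_force: [0.5, -0.3, -0.4]
width: 30.1
```

servo_tool(
  deltas=[
    [[0,0,0],[0,0,0],1],
    [[0,0,0],[0,0,0],1],
    [[0,0,0],[0,0,0],1],
    [[0,0,-0.01],[0,0,0],1],
    [[0,0,-0.03],[0,0,0],1],
    [[0,0,-0.06],[0,0,0],1],
    [[0,0,-0.09],[0,0,0],1],
    [[0,0,-0.12],[0,0,0],1],
    [[0,0,-0.15],[0,0,0],1],
    [[0,0,-0.16],[0,0,0],1],
  ],
)

```text
t: 52.25
tool_pos: [439.4, 40.2, 170.7]
orientation: [0.671, 0.741, -0.0, -0.0]
wrist_force: [0.1, -1.3, -2.6]
width: 17.3
```

```bash
python3 -c "
from h import *
to(631,188,170,6)
snap('scene','r',(200,80,420,300),3)
"
```

```text
t 52.25 pos [439.4  40.2 170.7] jaw 5.7 tilt [-0.0005 -0.0003] F [ 0.11 -1.27 -2.58] w 17.3 q [-0.09 -0.19  2.04 -0.    1.29 -0.19]
shift [0.1281 0.2053 0.0006] turn [-0.0005  0.0002 -0.0052]
```

View pics/scene_r.png

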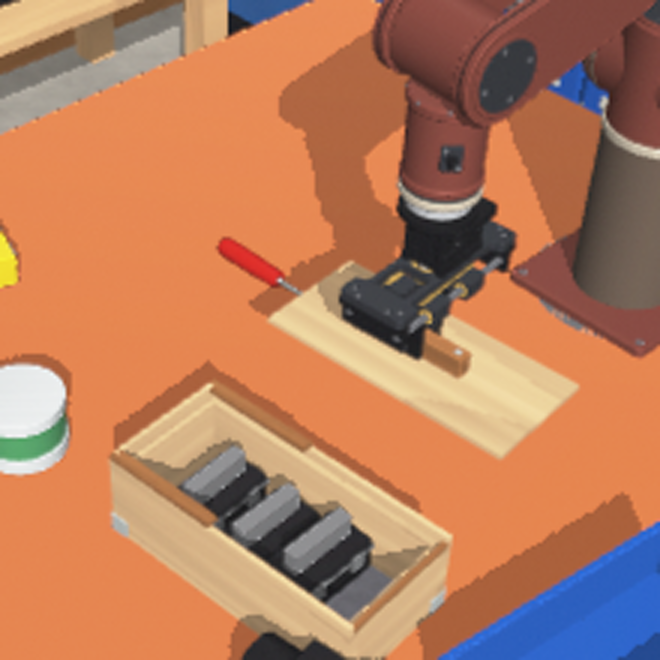

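servo_tool(
  deltas=[
    [[0.005,0.01,-0.005],[0,0,0],1],
    [[0.02,0.03,-0.005],[0,0,0],1],
    [[0.04,0.06,-0.005],[0,0,0],1],
    [[0.06,0.09,-0.005],[0,0,0],1],
    [[0.08,0.12,-0.005],[0,0,0],1],
    [[0.1,0.15,-0.005],[0,0.008,0],1],
    [[0.118,0.18,-0.005],[0,0.016,-0.003],1],
    [[0.13,0.198,-0.005],[0,0.024,-0.005],1],
    [[0.134,0.205,-0.005],[0,0.024,-0.006],1],
    [[0.134,0.205,-0.005],[0,0.024,-0.006],1],
  ],
)

```text
t: 53.55
tool_pos: [629.7, 194.0, 174.3]
orientation: [0.669, 0.743, 0.007, -0.01]
wrist_force: [0.6, -0.4, -2.4]
width: 17.8
```

```bash
cat >> h.py <<'E'
C0=np.array([645.4,49.5]);UX=np.array([-.1040,.9946])
def tc(cx,z,pitch,jaw=6.03,cy=0):
    "as to(), TCP at case x (from the closed-lid pose) and with the +x end raised by pitch"
    s=st(); Rm=R.from_quat(s["orientation"])
    a=np.radians(jaw); Y=np.array([np.cos(a),np.sin(a),0]);Z=np.array([0,0,-1.]);X=np.cross(Y,Z)
    Rt=R.from_matrix(np.c_[X,Y,Z])*R.from_rotvec([0,pitch,0])
    p=np.append(C0+UX*cx+cy*np.array([-.9946,-.104]),z); d=s["tool_pos"][:2]-C0
    print("now case x",round(d@UX,1),"y",round(d@np.array([-.9946,-.104]),1))
    print("shift",np.round(Rm.inv().apply(p-s["tool_pos"])/1000,4),"turn",np.round((Rm.inv()*Rt).as_rotvec(),4))
E
python3 -c "
from h import *
tc(145,104.4,.024)
snap('scene','s',(180,130,400,310),3)
"
```

```text
t 53.55 pos [629.7 194.  174.3] jaw 6.07 tilt [-0.0052  0.023 ] F [ 0.58 -0.44 -2.38] w 17.8 q [0.17 0.33 1.48 0.02 1.33 0.06]
now case x 145.4 y 0.6
shift [-0.002   0.0008  0.0699] turn [-0.0028  0.0006  0.0006]
```

View pics/scene_s.png

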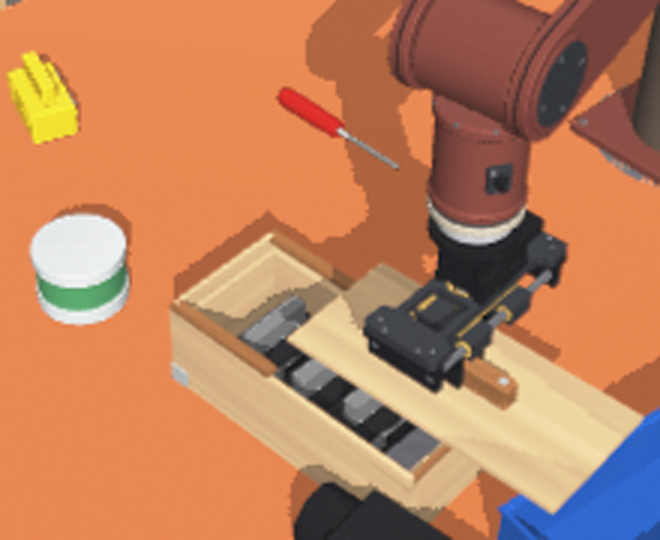

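servo_tool(
  deltas=[
    [[-0.001,0.0008,0.01],[-0.003,0,0.0006],1],
    [[-0.001,0.0008,0.02],[-0.003,0,0.0006],1],
    [[-0.001,0.0008,0.03],[-0.003,0,0.0006],1],
    [[-0.0015,0.0008,0.04],[-0.003,0,0.0006],1],
    [[-0.0015,0.0008,0.05],[-0.003,0,0.0006],1],
    [[-0.0015,0.0008,0.057],[-0.003,0,0.0006],1],
    [[-0.0015,0.0008,0.062],[-0.003,0,0.0006],1],
    [[-0.0015,0.0008,0.062],[-0.003,0,0.0006],1],
    [[-0.0015,0.0008,0.062],[-0.003,0,0.0006],1],
    [[-0.0015,0.0008,0.062],[-0.003,0,0.0006],1],
  ],
)

```text
t: 54.85
tool_pos: [630.5, 193.8, 113.2]
orientation: [0.669, 0.743, 0.008, -0.008]
wrist_force: [-0.1, -0.2, -1.3]
width: 17.7
```

```bash
python3 -c "
from h import *
tc(145,104.4,.024)
snap('scene','t',(220,180,360,300),5)
"
```

```text
t 54.85 pos [630.5 193.8 113.2] jaw 6.01 tilt [-0.0011  0.0235] F [-0.08 -0.18 -1.31] w 17.7 q [0.17 0.39 1.53 0.02 1.22 0.05]
now case x 145.0 y -0.2
shift [-0.0002 -0.0002  0.0088] turn [ 0.0014  0.0006 -0.0003]
```

View pics/scene_t.png

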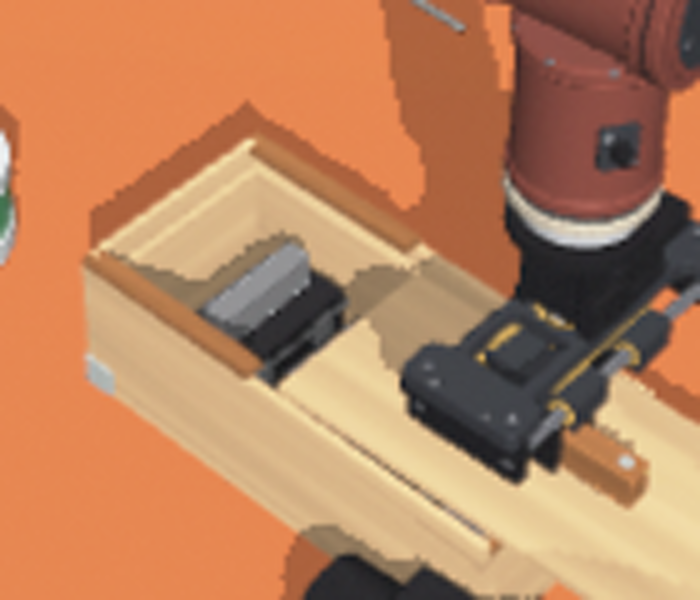

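The lid sits between the cheeks with its rear edge just ahead of the rail ends (crop pixel (275,380) and (425,260)). I lower it to entry height.

servo_tool(
  deltas=[
    [[0,0,0.002],[0.001,0,0],1],
    [[0,0,0.004],[0.001,0,0],1],
    [[0,0,0.006],[0.001,0,0],1],
    [[0,0,0.008],[0.001,0,0],1],
    [[0,0,0.0092],[0.001,0,0],1],
    [[0,0,0.0092],[0.001,0,0],1],
    [[0,0,0.0092],[0.001,0,0],1],
    [[0,0,0.0092],[0.001,0,0],1],
    [[0,0,0.0092],[0.001,0,0],1],
    [[0,0,0.0092],[0.001,0,0],1],
  ],
)

```text
t: 56.15
tool_pos: [630.4, 194.0, 104.1]
orientation: [0.669, 0.743, 0.008, -0.009]
wrist_force: [-1.7, -1.3, 0.3]
width: 17.9
```

```bash
python3 -c "
from h import *
tc(100,104.4,.024)
snap('scene','u',(220,180,360,300),5)
"
```

```text
t 56.15 pos [630.4 194.  104.1] jaw 6.02 tilt [-0.0022  0.0233] F [-1.69 -1.31  0.3 ] w 17.9 q [0.17 0.4  1.54 0.03 1.21 0.05]
now case x 145.3 y -0.1
shift [-0.0452 -0.0001 -0.0014] turn [ 0.0003  0.0006 -0.0002]
```

View pics/scene_u.png

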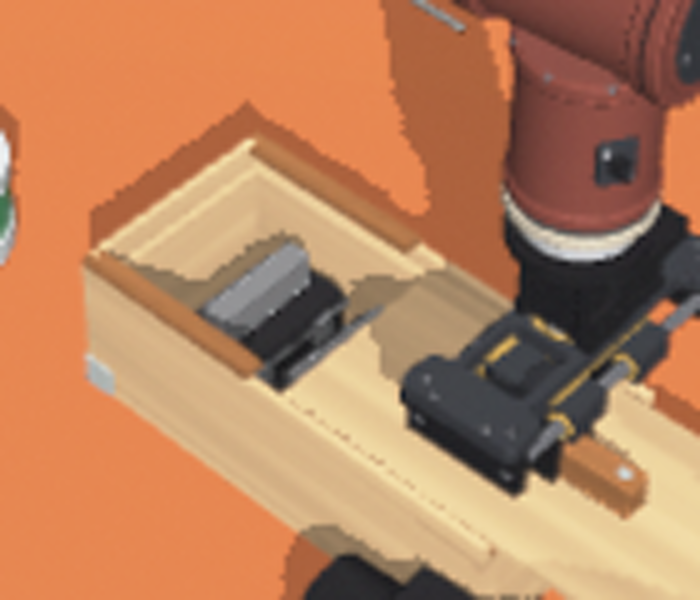

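servo_tool(
  deltas=[
    [[-0.003,0,-0.0005],[0,0,0],1],
    [[-0.008,0,-0.0006],[0,0,0],1],
    [[-0.014,0,-0.0007],[0,0,0],1],
    [[-0.02,0,-0.0008],[0,0,0],1],
    [[-0.026,0,-0.001],[0,0,0],1],
    [[-0.032,0,-0.0011],[0,0,0],1],
    [[-0.038,0,-0.0012],[0,0,0],1],
    [[-0.045,0,-0.0014],[0,0,0],1],
    [[-0.045,0,-0.0014],[0,0,0],1],
    [[-0.045,0,-0.0014],[0,0,0],1],
  ],
)

```text
t: 57.45
tool_pos: [635.1, 149.3, 104.4]
orientation: [0.669, 0.743, 0.008, -0.009]
wrist_force: [-0.2, -0.4, -1.6]
width: 18.0
```

```bash
python3 -c "
from h import *
tc(50,104,.024)
snap('scene','v',(220,180,360,300),5)
"
```

```text
t 57.45 pos [635.1 149.3 104.4] jaw 6.01 tilt [-0.0023  0.0234] F [-0.23 -0.41 -1.65] w 18.0 q [ 0.1   0.38  1.55  0.03  1.2  -0.02]
now case x 100.3 y -0.1
shift [-0.0503 -0.0001 -0.0008] turn [ 0.0002  0.0004 -0.0003]
```

View pics/scene_v.png

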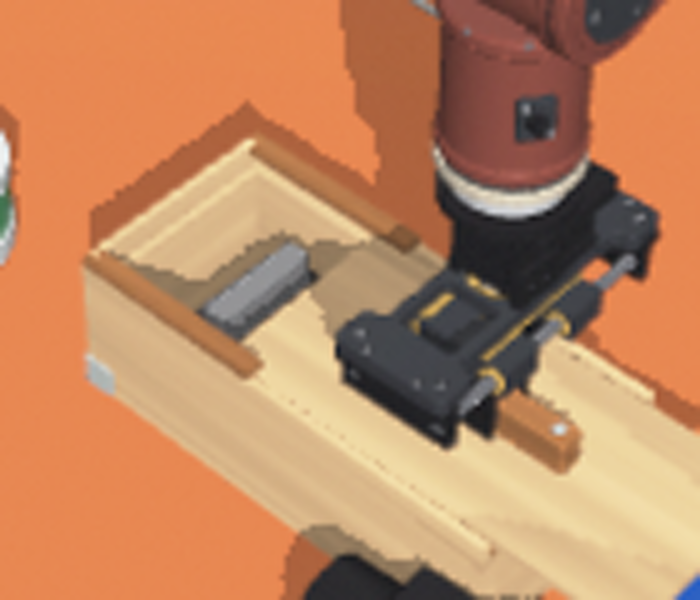

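The lid's rear edge has entered under both rails with almost no side force. I slide on.

servo_tool(
  deltas=[
    [[-0.004,0,0],[0,0,0],1],
    [[-0.01,0,0],[0,0,0],1],
    [[-0.017,0,-0.0001],[0,0,0],1],
    [[-0.024,0,-0.0003],[0,0,0],1],
    [[-0.031,0,-0.0004],[0,0,0],1],
    [[-0.038,0,-0.0005],[0,0,0],1],
    [[-0.045,0,-0.0007],[0,0,0],1],
    [[-0.05,0,-0.0008],[0,0,0],1],
    [[-0.05,0,-0.0008],[0,0,0],1],
    [[-0.05,0,-0.0008],[0,0,0],1],
  ],
)

```text
t: 58.75
tool_pos: [640.3, 99.8, 104.0]
orientation: [0.669, 0.743, 0.008, -0.009]
wrist_force: [0.1, -0.1, -2.1]
width: 17.7
```

```bash
python3 -c "
from h import *
tc(5,103.7,.024)
"
```

```text
t 58.75 pos [640.3  99.8 104. ] jaw 6.02 tilt [-0.0023  0.0236] F [ 0.12 -0.1  -2.06] w 17.7 q [ 0.02  0.38  1.57  0.03  1.2  -0.09]
now case x 50.6 y -0.2
shift [-0.0456 -0.0002 -0.0007] turn [ 0.0002  0.0003 -0.0001]
```

servo_tool(
  deltas=[
    [[-0.004,0,0],[0,0,0],1],
    [[-0.01,0,0],[0,0,0],1],
    [[-0.016,0,-0.0001],[0,0,0],1],
    [[-0.022,0,-0.0002],[0,0,0],1],
    [[-0.028,0,-0.0003],[0,0,0],1],
    [[-0.034,0,-0.0005],[0,0,0],1],
    [[-0.04,0,-0.0006],[0,0,0],1],
    [[-0.0456,0,-0.0007],[0,0,0],1],
    [[-0.0456,0,-0.0007],[0,0,0],1],
    [[-0.0456,0,-0.0007],[0,0,0],1],
  ],
)

```text
t: 60.0
tool_pos: [645.0, 54.5, 103.6]
orientation: [0.669, 0.743, 0.008, -0.009]
wrist_force: [0.3, -0.6, -2.9]
width: 17.7
```

```bash
python3 -c "
from h import *
tc(-3,103.5,.024)
snap('scene','w',(220,180,360,300),5)
"
```

```text
t 60.0 pos [645.   54.5 103.6] jaw 6.02 tilt [-0.0023  0.0237] F [ 0.25 -0.57 -2.93] w 17.7 q [-0.05  0.38  1.57  0.03  1.2  -0.16]
now case x 5.0 y -0.2
shift [-0.008  -0.0002 -0.0001] turn [ 0.0002  0.0002 -0.0001]
```

View pics/scene_w.png

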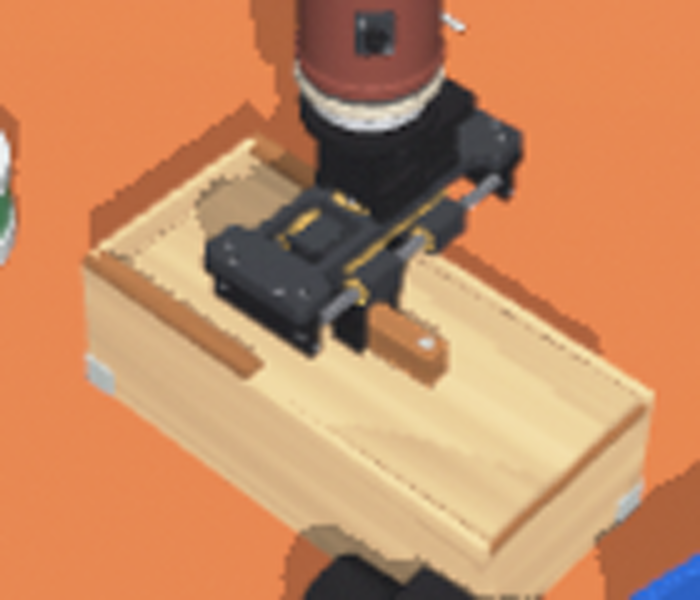

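servo_tool(
  deltas=[
    [[-0.001,0,0],[0,0,0],1],
    [[-0.002,0,0],[0,0,0],1],
    [[-0.003,0,0],[0,0,0],1],
    [[-0.004,0,0],[0,0,0],1],
    [[-0.005,0,0],[0,0,0],1],
    [[-0.0055,0,0],[0,0,0],1],
    [[-0.006,0,0],[0,0,0],1],
    [[-0.006,0,0],[0,0,0],1],
    [[-0.006,0,0],[0,0,0],1],
    [[-0.006,0,0],[0,0,0],1],
  ],
)

```text
t: 61.3
tool_pos: [645.7, 48.7, 103.5]
orientation: [0.669, 0.743, 0.008, -0.009]
wrist_force: [0.1, 0.1, -1.7]
width: 18.0
```

```bash
python3 -c "
from h import *
tc(-3,103.3,.024)
"
```

```text
t 61.3 pos [645.7  48.7 103.5] jaw 6.03 tilt [-0.0023  0.0237] F [ 0.14  0.09 -1.75] w 18.0 q [-0.06  0.38  1.57  0.03  1.2  -0.17]
now case x -0.8 y -0.2
shift [-0.0022 -0.0002  0.0002] turn [0.0002 0.0002 0.0001]
```

servo_tool(
  deltas=[
    [[-0.0005,0,0],[0,0,0],1],
    [[-0.001,0,0],[0,0,0],1],
    [[-0.0015,0,0],[0,0,0],1],
    [[-0.002,0,0],[0,0,0],1],
    [[-0.002,0,0],[0,0,0],1],
    [[-0.002,0,0],[0,0,0],1],
    [[-0.002,0,0],[0,0,0],1],
    [[-0.002,0,0],[0,0,0],1],
    [[-0.002,0,0],[0,0,0],1],
    [[-0.002,0,0],[0,0,0],1],
  ],
)

```text
t: 62.55
tool_pos: [645.9, 46.8, 103.5]
orientation: [0.669, 0.743, 0.008, -0.009]
wrist_force: [-0.3, 2.4, -0.4]
width: 17.6
```

```bash
python3 -c "
from h import *
tc(-3,103.3,.024)
"
```

```text
t 62.55 pos [645.9  46.8 103.5] jaw 6.03 tilt [-0.0022  0.024 ] F [-0.29  2.43 -0.44] w 17.6 q [-0.06  0.38  1.56  0.03  1.2  -0.18]
now case x -2.7 y -0.2
shift [-0.0003 -0.0002  0.0002] turn [ 0.0003 -0.0001  0.    ]
```

servo_tool(
  deltas=[
    [[-0.001,0,0],[0,0,0],1],
    [[-0.001,0,0],[0,0,0],1],
    [[-0.0008,0,0.001],[0,-0.005,0],1],
    [[-0.0006,0,0.002],[0,-0.01,0],1],
    [[-0.0006,0,0.003],[0,-0.018,0],1],
    [[-0.0006,0,0.004],[0,-0.024,0],1],
    [[-0.0006,0,0.0048],[0,-0.024,0],1],
    [[-0.0006,0,0.0048],[0,-0.024,0],1],
    [[-0.0006,0,0.0048],[0,-0.024,0],1],
    [[-0.0006,0,0.0048],[0,-0.024,0],1],
  ],
)

```text
t: 63.8
tool_pos: [646.2, 46.8, 99.2]
orientation: [0.669, 0.743, 0.001, 0.0]
wrist_force: [0.4, 5.9, 1.3]
width: 17.7
```

```bash
python3 -c "
from h import *
tc(-3,98.5,0)
snap('scene','x',(220,180,360,300),5)
"
```

```text
t 63.8 pos [646.2  46.8  99.2] jaw 6.04 tilt [0.0008 0.0009] F [0.42 5.94 1.32] w 17.7 q [-0.05  0.38  1.57  0.    1.19 -0.16]
now case x -2.7 y -0.5
shift [-0.0003 -0.0005  0.0007] turn [ 0.0009 -0.0008  0.0001]
```

View pics/scene_x.png

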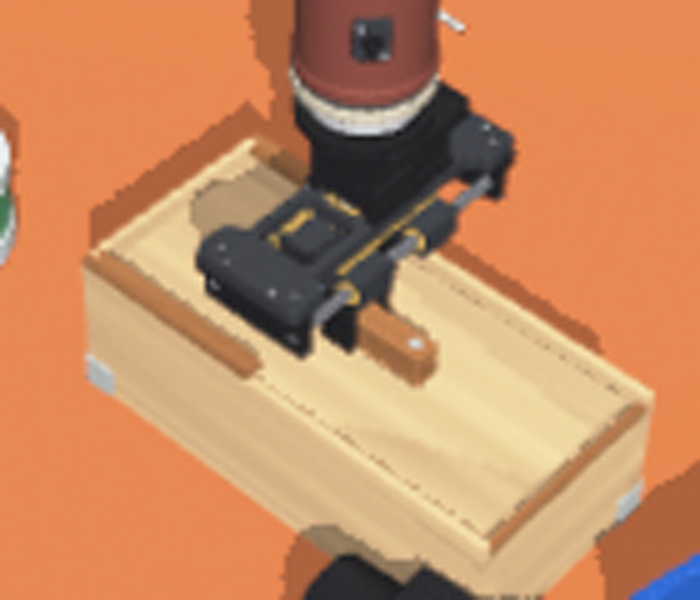

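servo_tool(
  deltas=[
    [[0,0,0.0004],[0,0,0],1],
    [[0,0,0.0008],[0,0,0],1],
    [[0,0,0.0008],[0,0,0],1],
    [[0,0,0.0008],[0,0,0],0.5],
    [[0,0,0.0008],[0,0,0],0.3],
    [[0,0,0.0008],[0,0,0],0.1],
    [[0,0,0.0008],[0,0,0],-0.1],
    [[0,0,0.0008],[0,0,0],-0.1],
    [[0,0,-0.005],[0,0,0],-0.1],
    [[0,0,-0.03],[0,0,0],-0.1],
  ],
)

```text
t: 65.1
tool_pos: [644.6, 46.9, 127.8]
orientation: [0.669, 0.743, -0.001, -0.002]
wrist_force: [-0.6, -0.3, 0.6]
width: 47.6
```

```bash
python3 -c "
from h import *
to(400,250,300,20)
"
```

```text
t 65.1 pos [644.6  46.9 127.8] jaw 6.04 tilt [-0.0032  0.0011] F [-0.61 -0.26  0.65] w 47.6 q [-0.05  0.35  1.55  0.    1.24 -0.16]
shift [ 0.2279 -0.2224 -0.1712] turn [-0.0029 -0.0018 -0.2437]
```

Retreat up and aside to see the lid.

servo_tool(
  deltas=[
    [[0,0,-0.03],[0,0,0],-0.1],
    [[0,0,-0.07],[0,0,0],-0.1],
    [[0,0,-0.11],[0,0,0],-0.1],
    [[0.03,-0.03,-0.14],[0,0,0],-0.1],
    [[0.06,-0.06,-0.17],[0,0,-0.05],-0.1],
    [[0.1,-0.1,-0.17],[0,0,-0.1],-0.1],
    [[0.14,-0.14,-0.17],[0,0,-0.15],-0.1],
    [[0.18,-0.18,-0.17],[0,0,-0.2],-0.1],
    [[0.22,-0.22,-0.17],[0,0,-0.24],-0.1],
    [[0.22,-0.22,-0.17],[0,0,-0.24],-0.1],
  ],
)

```text
t: 66.35
tool_pos: [401.0, 244.5, 299.8]
orientation: [0.573, 0.82, 0.0, -0.001]
wrist_force: [-0.2, 0.2, -0.2]
width: 48.0
```

```bash
python3 -c "
from h import *
st()
snap('scene','y',(230,195,360,305),5)
snap('top','y',(155,135,295,225),5)
"
```

```text
t 66.35 pos [401.  244.5 299.8] jaw 20.08 tilt [-0.0019  0.0024] F [-0.2   0.2  -0.17] w 48.0 q [ 0.38 -0.2   1.81  0.    1.54  0.03]
```

View pics/scene_y.png

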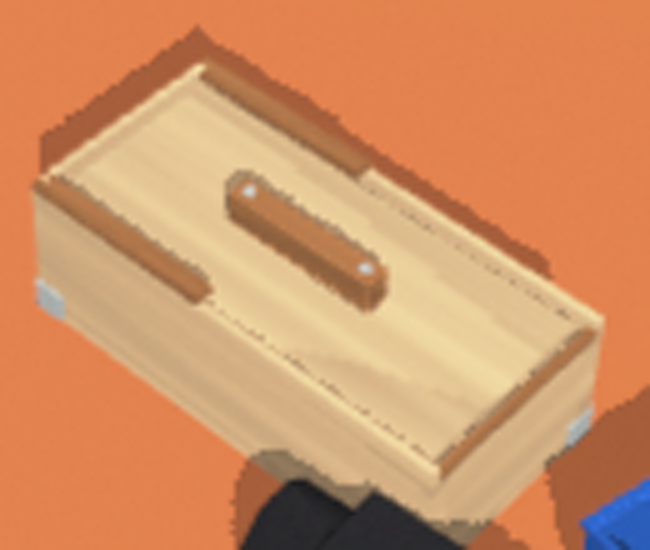

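View pics/top_y.png

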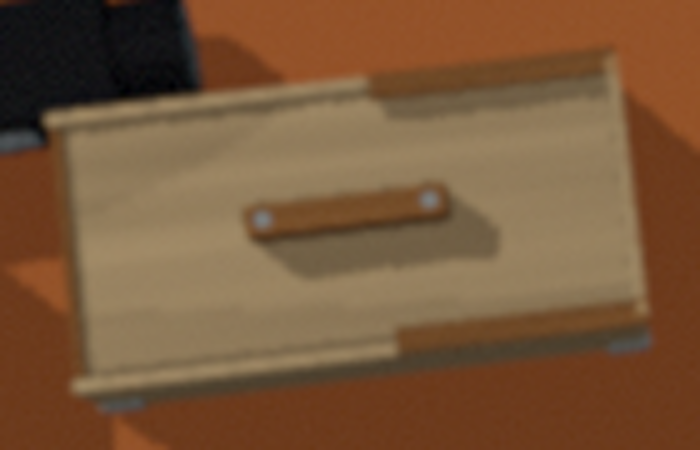

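View pics/top_y_full.png

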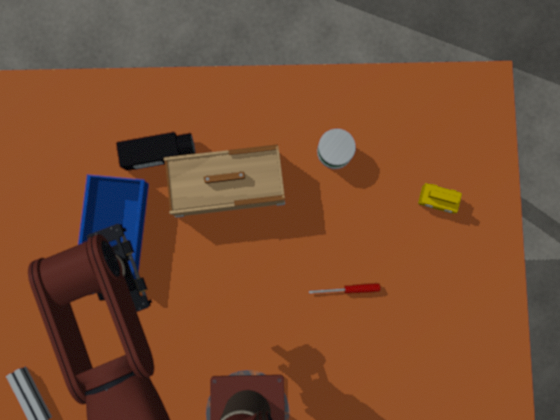

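```bash
python3 - <<'E'
from h import *
def det(f,o,box):
    im=cv2.imread(f)[box[1]:box[3],box[0]:box[2]]
    im=cv2.resize(im,None,fx=8,fy=8,interpolation=cv2.INTER_CUBIC); g=cv2.cvtColor(im,cv2.COLOR_BGR2HSV)
    m=((g[...,1]<75)&(g[...,2]>110)).astype(np.uint8)
    n,l,s,c=cv2.connectedComponentsWithStats(m)
    k=sorted([(c[i][0],c[i][1]) for i in range(1,n) if s[i][4]>40])
    return [((x+.5)/8-.5+box[0],(y+.5)/8-.5+box[1]) for x,y in k]
for a,b in [("scene0","top0"),("scene_y_full","top_y_full")]:
    s=det(f"pics/{a}.png",0,(274,226,312,262)); t=det(f"pics/{b}.png",0,(200,168,250,190))
    print(a,np.round(s,2).tolist(),np.round(t,2).tolist())
    if len(s)==2 and len(t)==2:
        for i,j in ((0,1),(1,0)): print(tri(*s[i],*t[j]))
E
```

```text
scene0 [[280.38, 232.97], [303.66, 248.52]] [[206.0, 178.95], [239.37, 174.97]]
(array([650.1257897 ,   4.79712269, 120.40571315]), np.float64(0.5430182458483682))
(array([640.96031862,  94.27321195, 120.02387444]), np.float64(0.45385052411268856))
scene_y_full [[279.39, 232.74], [302.63, 248.22]] [[206.98, 178.42], [240.37, 174.45]]
(array([651.55307379,   2.08123379, 120.21023943]), np.float64(0.6315017533085042))
(array([642.39725075,  91.58816819, 120.11280679]), np.float64(0.5875655344551572))
```

```bash
python3 -c "
from h import *
job_done(); st()"
```

```text
the job is handed in; nothing more can be done
the job is handed in; nothing more can be done
```

I took the lid off, packed all three black parts boxes into the wooden box, slid the lid back against the stop, and handed the job in at about 66 s. The blue bin stays empty because none of the boxes was light.

- **Weights:** in the hand they read about 5.2 N, 4.7 N and 5.6 N (roughly 530, 480 and 570 g). All three are above 420 g. The force readings scatter by about 0.6 N each. The averages agree with the lid, which read about 2.4 N for its 250 g.
- **Boxes:** they stood upright side by side at about box x = -85, -10 and +65 mm in the pictures taken before the lid went on. I did not see them again after that.
- **Lid:** it met the stop with about 6 N of push and then settled. The two-view check puts its grip screws at 120 mm height, the same as at the start. It lies about 2.8 mm further towards the stop and 1 mm sideways of its starting place, level and behind the lip. That is inside the 5 mm limit, going by the known play.
- **Rest of the bench:** the scanner, camera, screwdriver and yellow look-alike showed no movement in the last picture, though I judged that by eye. The arm was clear of everything.

No check failed or disagreed. I saw no knock or grip slackening during the run.

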